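Put three mixed-up clay lids on their own dishes

TASK

The three lids got mixed up: each one is lying on a dish of another outline. Swap them round, setting the first one aside on the empty white plaster disc, until the round, the square and the oval lid each lie level and fully down in the seat of the dish of their own outline. Do not drop a lid, and leave the bowl stack, the tea glass and the little tagine where they stand.

Things in the scene. Friction and masses are not known exactly. Their poses are not given: they have to be found in the camera images.
- lid_round: Raw clay round lid, 90 mm diameter. Origin: centre of the underside, z up. Upright rim 0 to 12 mm, low dome to 22 mm, then the grip from 22 to 52 mm: a round knob of 26 mm diameter. Loose, 0.17 to 0.35 kg. Starts on the lip of the oval dish, underside 45 mm above the table.
- lid_square: Raw clay square lid, 84 x 84 mm, sides along its x and y. Origin: centre of the underside, z up. Upright rim 0 to 12 mm, low dome to 22 mm, then the grip from 22 to 52 mm: a square knob, 26 x 26 mm, sides along x and y. Loose, 0.17 to 0.35 kg. Starts on the lip of the round dish, underside 45 mm above the table.
- lid_oval: Raw clay oval lid (straight sides, half-round ends), 120 mm long along its x, 56 mm wide along y. Origin: centre of the underside, z up. Upright rim 0 to 12 mm, low dome to 22 mm, then the grip from 22 to 52 mm: a bar 50 mm long along x and 20 mm wide along y. Loose, 0.17 to 0.35 kg. Starts on the lip of the square dish, underside 45 mm above the table.
- dish_round: Raw clay dish, round outline, fixed, 45 mm high. Origin: centre of underside, on the table, z up. Seat for the lid's edge 37 mm above the table (deeper inside), lip round it to 45 mm. Seat 100 mm across (5 mm over its own lid each side), lip flares 3 mm wider to its top; outside 118 mm.
- dish_square: Raw clay dish, square outline, fixed, 45 mm high. Origin: centre of underside, on the table, z up. Seat for the lid's edge 37 mm above the table (deeper inside), lip round it to 45 mm. Seat 94 x 94 mm (5 mm over its own lid each side), lip flares 3 mm wider to its top; outside 112 x 112 mm. Sides along its x and y.
- dish_oval: Raw clay dish, oval outline, fixed, 45 mm high. Origin: centre of underside, on the table, z up. Seat for the lid's edge 37 mm above the table (deeper inside), lip round it to 45 mm. Seat 130 mm along its x by 66 mm along y (5 mm over its own lid each side), lip flares 3 mm wider to its top; outside 148 x 84 mm. Long axis along its x.
- bat: Empty white plaster disc, 160 mm diameter, 15 mm thick, flat, fixed to the table: the free spot. Origin: centre of its underside, on the table (its top is 15 mm higher).
- bowl_stack: Bystander: loose stack of little clay bowls in one piece, 76 mm diameter, 68 mm high; origin centre of underside. Leave it where it is.
- tea_glass: Bystander: empty clear tea glass, 62 mm diameter, 78 mm high; origin centre of underside. Leave it where it is.
- mini_tagine: Bystander: loose miniature clay tagine, low bowl with pointed cone on it, 68 mm diameter, 79 mm high; origin centre of underside. Leave it where it is.
Mind the look-alikes: they are no part of the job. Leave any purple look-alike of the dish_oval alone.

How it is judged:
By the outcome, as a careful person would: the job done as asked, in the order asked, and still so for the second after the job is handed in, with the robot touching nothing.
It also fails if it takes over 104 s, if anything falls off the work surface, if the arm or the gripper's body presses on something with over 40 N, if the wrist force passes 120 N, or if a joint passes its speed limit or range.

ROBOT

A 6-joint arm with a two-finger parallel gripper is mounted at the origin on the work surface. World frame = base frame: x ahead of the robot, y to its left, z up, the work surface at z = 0. Lengths are in m, angles in rad, forces in N, time in s.
With the tool pointing down it reaches from about 0.35 to 0.975 m from the base axis. Payload 4.9 kg.
Tool frame: the origin (TCP) lies at the very end of the fingers, on their centre line; the grasp point (between the pads) lies 19 mm behind it; z points along the fingers, y is the direction in which the jaws open and shut (so a half turn about z gives the same grasp; the last joint's range is limited). The gripper opens to 85 mm and grips with 20 to 120 N. Pads are 22 mm wide; open, the fingers measure 114 mm over their backs; the gripper's body (76 mm by 85 mm) begins 54 mm behind the grasp point. The pads swing forward as they close: fully open they stand 13 mm farther back than shut.
Start: joints at [-0.119, 0.053, 1.613, -0, 1.476, -0.119], TCP at [0.625, 0, 0.231] pointing down, gripper open.
Joint ranges: [-3.01, 3.01], [-1.01, 2.22], [0.06, 2.58], [-1.02, 4.17], [0.09, 2.62], [-3.14, 3.14]. Speed limits (rad/s): [2.57, 2.57, 3.14, 3.14, 3.14, 3.14].

INTERFACE

Orientations are given as a unit quaternion [w, x, y, z].
In Python, from plant import state, eyes, job_done gives the robot as it stands.
- The arm moves only by the tool apply_moves, never from a script. Its argument "commands" is a list of rows, each an object with "linear": the shift along the tool's x, y, z in m, a list of three; "delta_rot": the turn, a rotation vector about the tool's x, y, z in degrees, a list of three; "fingers": the closure in counts, from 0 (fully open) to 255 (shut). In form: [{"linear": [x, y, z], "delta_rot": [wx, wy, wz], "fingers": fingers}, ...]. A call has exactly 8 rows; each row is the pose to reach, as a shift and turn from the pose commanded when the call began, along the tool's axes at that moment; what a row does not reach only later rows make up. A row lasts 1/10 s, in which the tool goes at most 50 mm and 8.59 degrees, less where a joint would pass 70% of its speed; a pose out of reach is approached as far as the arm can. A call with a gripper value outside its range is refused whole. The fingers move at their own pace and stop on an object; the grip force is fixed at half the most. Time passes only in rows, so rows that repeat a pose let the fingers close, or fill a call up. It gives the time, the measured TCP pose, the force and the opening at its end, in the units of the state.
- state(): the state, without advancing time (a new reading comes with each control period).
- eyes.grab_frame(name): name is "scene" or "side" or "wrist"; returns the picture (400x640x3 uint8, red, green, blue); there is no depth.
- eyes.camera_params(name): a dict with "fx", "fy", "cx", "cy" (pixels), "position" and "rotation" of the camera in the world; the wrist camera has in their place "T_tool_cam" (4x4, takes a point from camera to tool coordinates, whose origin is the TCP and whose axes are the flange's). Camera axes: x right, y down, z forward; pixel columns grow to the right and rows downward; lengths in m; the calibration is good to about 2 mm. The wrist camera is an equidistant fisheye: a pixel r from the principal point sees the ray r / f radians off the axis. A picture is of the moment at which its call begins: read the wrist's pose just before it. camera_params takes no time and is no camera call.
- job_done(): hands the job in, once; it reports no verdict.
The state is a dict: "time": time; "joint_pos": joint angles; "joint_vel": joint speeds; "joint_efforts": joint torques, N m; "tool_pos": TCP position; "tool_rot": TCP orientation; "contact_force": force on the tool from outside, world axes, zero at the start; "ft_torque": the same for the moment, N m; "gripper_width": opening from 0.0 (shut) to 1.0 (fully open).
Only numpy, scipy, OpenCV 4.12 (cv2) and the standard library are available. Lean on these libraries where they do the work, as an engineer would, in place of code of your own. Each camera call takes 0.05 s, during which the arm holds its last target.

## Working session

There is one attempt and no reset: what is moved stays moved. The work goes in short steps, Python scripts to look and compute and a tool call to move; the robot and the scene stay as the last step left them, time stands still between calls to the robot, and variables do not carry over. Pictures are saved under pics/ and viewed, and the job is handed in when it is done.

Besides the shell and the picture viewer there is one more tool, called after "Emit:" as name([rows], argument=value, ...), one row to a line, values as JSON. apply_moves: Moves the arm, as the interface text tells. Its arguments: {"type":"object","properties":{"commands":{"type":"array","items":{"type":"object","properties":{"linear":{"type":"array","items":{"type":"number"}},"delta_rot":{"type":"array","items":{"type":"number"}},"fingers":{"type":"number"}}}}},"required":["commands"]}

```bash
ls; mkdir -p pics; python3 - <<'E'
from plant import state, eyes
import cv2
print(state())
for n in ["scene","side","wrist"]:
    p=eyes.camera_params(n); print(n,p)
    im=eyes.grab_frame(n); cv2.imwrite(f"pics/{n}0.png",im[:,:,::-1])
E
```

```text
pics
{'time': 0.0, 'joint_pos': array([-1.19005755e-01,  5.33546862e-02,  1.61431700e+00,  4.91113934e-05,
        1.47597364e+00, -1.18956328e-01]), 'joint_vel': array([ 0.00040859, -0.00046477,  0.0002543 ,  0.00187573, -0.00130678,
        0.00141739]), 'joint_efforts': array([ 2.70554956e-04, -3.93670499e+01, -3.70175600e+01, -1.62778279e-04,
        6.93513779e-03, -6.06393527e-06]), 'tool_pos': array([6.24376001e-01, 8.51937731e-05, 2.30050617e-01]), 'tool_rot': array([-8.21851120e-04,  7.07125545e-01,  7.07087271e-01, -6.15239410e-04]), 'contact_force': array([-0.47483724, -0.455685  ,  0.04416011]), 'ft_torque': array([ 0.02946562, -0.03197765, -0.03182505]), 'gripper_width': 0.9968095611844734}
scene {'fx': 422.6515549871383, 'fy': 422.6515549871383, 'cx': 317.12622325520823, 'cy': 195.44900456631686, 'position': array([ 0.93298082, -0.52852817,  0.67588618]), 'rotation': array([-0.37381406,  0.86825848,  0.29514079, -0.13886027])}
side {'fx': 457.17614555355476, 'fy': 457.17614555355476, 'cx': 310.2782524225182, 'cy': 199.8024897508681, 'position': array([ 0.20470602, -0.99394839,  0.83153938]), 'rotation': array([-0.44542268,  0.88102795, -0.14035504,  0.0754244 ])}
wrist {'fx': 309.70691628693146, 'fy': 309.70691628693146, 'cx': 324.53310052186237, 'cy': 201.73609069852213, 'T_tool_cam': array([[ 3.20012445e-04, -9.65029881e-01, -2.62139708e-01,
         6.77814846e-02],
       [ 9.99999907e-01,  3.84686046e-04, -1.95396240e-04,
         5.14653379e-04],
       [ 2.89404698e-04, -2.62139621e-01,  9.65029914e-01,
        -1.41962402e-01],
       [ 0.00000000e+00,  0.00000000e+00,  0.00000000e+00,
         1.00000000e+00]])}
```

View pics/scene0.png

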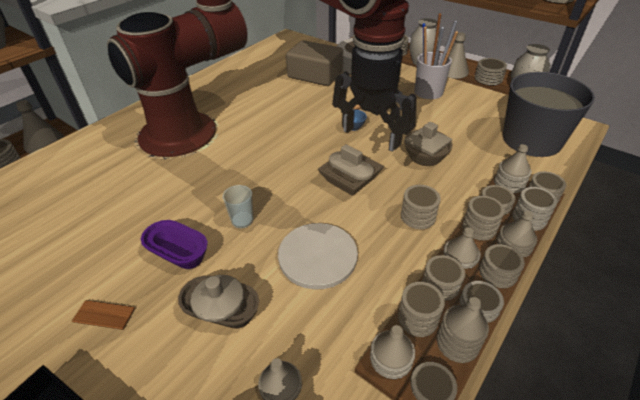

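View pics/side0.png

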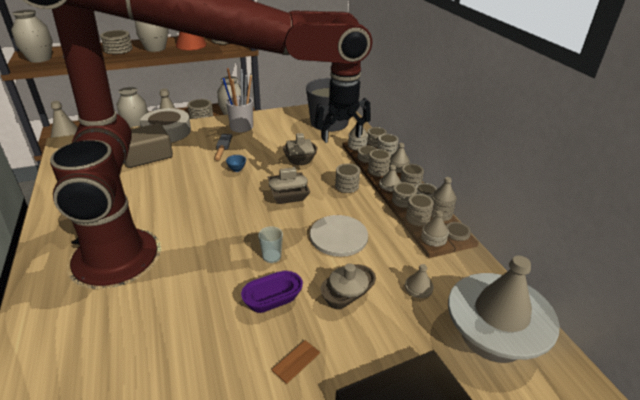

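View pics/wrist0.png

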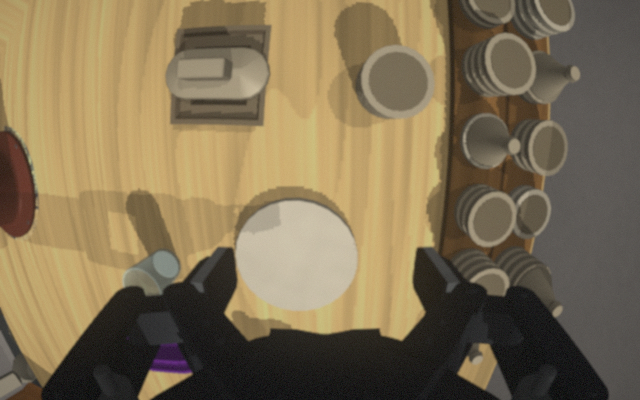

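```bash
cat > h.py <<'E'
import numpy as np, cv2
from scipy.spatial.transform import Rotation as R
from plant import state, eyes
def rot(q): return R.from_quat([q[1],q[2],q[3],q[0]]).as_matrix()
def cam(n, st=None):
    p=eyes.camera_params(n)
    if n=="wrist":
        T=np.eye(4);T[:3,:3]=rot(st["tool_rot"]);T[:3,3]=st["tool_pos"];T=T@np.array(p["T_tool_cam"])
        return p,T[:3,:3],T[:3,3]
    return p,rot(p["rotation"]),np.array(p["position"])
def rays(n,uv,st=None):
    p,Rm,c=cam(n,st); uv=np.atleast_2d(np.array(uv,float))
    x=(uv[:,0]-p["cx"])/p["fx"]; y=(uv[:,1]-p["cy"])/p["fy"]
    if n=="wrist":
        r=np.hypot(x,y); s=np.where(r>1e-9,np.sin(r)/np.maximum(r,1e-9),1)
        d=np.stack([x*s,y*s,np.cos(r)],1)
    else: d=np.stack([x,y,np.ones_like(x)],1)
    return c,d@Rm.T
def onz(n,uv,z,st=None):
    c,d=rays(n,uv,st); z=np.asarray(z,float); t=(z-c[2])/d[:,2]; return c+d*t[:,None]
def proj(n,P,st=None):
    p,Rm,c=cam(n,st); q=(np.atleast_2d(P)-c)@Rm
    if n=="wrist":
        h=np.hypot(q[:,0],q[:,1]); th=np.arctan2(h,q[:,2]); k=th/np.maximum(h,1e-9)
    else: k=1/q[:,2]
    return np.stack([q[:,0]*k*p["fx"]+p["cx"],q[:,1]*k*p["fy"]+p["cy"]],1)
def shot(name,tag):
    import json
    st=state(); im=eyes.grab_frame(name)
    cv2.imwrite(f"pics/{tag}.png",im[:,:,::-1])
    json.dump({k:np.array(st[k]).tolist() for k in("tool_pos","tool_rot","time")},open(f"pics/{tag}.json","w"))
    return im,st
def load(tag):
    import json
    return cv2.imread(f"pics/{tag}.png")[:,:,::-1],{k:np.array(v) for k,v in json.load(open(f"pics/{tag}.json")).items()}
def crop(tag,x0,y0,x1,y1,k,out):
    im=cv2.imread(f"pics/{tag}.png")[y0:y1,x0:x1]; cv2.imwrite(f"pics/{out}.png",cv2.resize(im,None,fx=k,fy=k,interpolation=cv2.INTER_CUBIC))
E
python3 - <<'E'
from h import *
st=state()
f=lambda a:np.round(a,3)
print("oval knob scene/side/wrist",f(onz("scene",[[352,156]],.097)),f(onz("side",[[290,178]],.097)),f(onz("wrist",[[204,69]],.097,st)))
print("round knob",f(onz("scene",[[212,282]],.097)),f(onz("side",[[350,268]],.097)))
print("sq knob",f(onz("scene",[[431,131]],.097)),f(onz("side",[[301,141]],.097)))
print("bat",f(onz("scene",[[318,254]],.015)),f(onz("side",[[339,236]],.015)),f(onz("wrist",[[297,254]],.015,st)))
print("bowls",f(onz("scene",[[421,193]],.068)),"glass",f(onz("scene",[[238,192]],.078)),"tag",f(onz("scene",[[279,368]],.079)),f(onz("side",[[421,268]],.079)), "purple",f(onz("scene",[[175,240]],.045)))
E
```

```text
oval knob scene/side/wrist [[0.524 0.101 0.097]] [[0.502 0.073 0.097]] [[0.514 0.12  0.097]]
round knob [[ 0.531 -0.317  0.097]] [[ 0.528 -0.32   0.097]]
sq knob [[0.619 0.292 0.097]] [[0.599 0.274 0.097]]
bat [[ 0.592 -0.113  0.015]] [[ 0.583 -0.122  0.015]] [[ 0.59  -0.098  0.015]]
bowls [[0.692 0.114 0.068]] glass [[ 0.388 -0.123  0.078]] tag [[ 0.71  -0.353  0.079]] [[ 0.693 -0.355  0.079]] purple [[ 0.36  -0.275  0.045]]
```

Emit:
apply_moves([
  {"linear": [-0.045, -0.012, -0.01], "delta_rot": [0, 0, 0], "fingers": 0},
  {"linear": [-0.09, -0.024, -0.02], "delta_rot": [0, 0, 0], "fingers": 0},
  {"linear": [-0.135, -0.036, -0.03], "delta_rot": [0, 0, 0], "fingers": 0},
  {"linear": [-0.18, -0.048, -0.04], "delta_rot": [0, 0, 0], "fingers": 0},
  {"linear": [-0.225, -0.06, -0.05], "delta_rot": [0, 0, 0], "fingers": 0},
  {"linear": [-0.27, -0.072, -0.06], "delta_rot": [0, 0, 0], "fingers": 0},
  {"linear": [-0.315, -0.084, -0.07], "delta_rot": [0, 0, 0], "fingers": 0},
  {"linear": [-0.36, -0.095, -0.07], "delta_rot": [0, 0, 0], "fingers": 0},
])

```text
time: 0.95
tool_pos: [0.5296, -0.3621, 0.3032]
tool_rot: [0.001, 0.707, 0.707, 0.0]
contact_force: [1.0, -1.2, 0.1]
gripper_width: 1.0
```

```bash
python3 - <<'E'
from h import *
im,st=shot("wrist","w1"); print(st["tool_pos"],st["tool_rot"],st["time"])
s,_=shot("scene","s1")
shot("side","d1")
E
```

```text
[ 0.52960358 -0.36211278  0.30321708] [1.44379188e-03 7.07159335e-01 7.07052731e-01 1.61275750e-04] 0.95
```

View pics/w1.png

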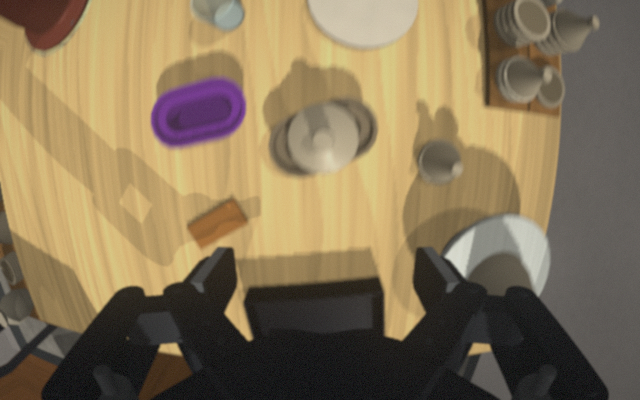

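View pics/s1.png

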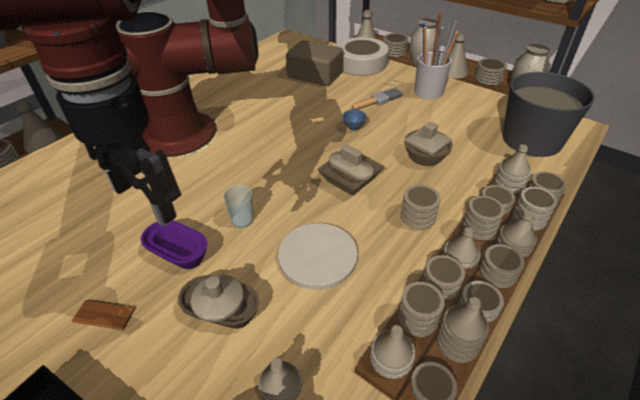

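```bash
python3 - <<'E'
from h import *
crop("w1",240,70,410,200,4,"w1c")
crop("s1",160,250,280,340,6,"s1c")
im,st=load("w1")
f=lambda a:np.round(a,4)
print("knob w",f(onz("wrist",[[320,132]],.097,st)),"s",f(onz("scene",[[212,281]],.097)))
E
```

```text
knob w [[ 0.5254 -0.3087  0.097 ]] s [[ 0.5295 -0.3157  0.097 ]]
```

View pics/w1c.png

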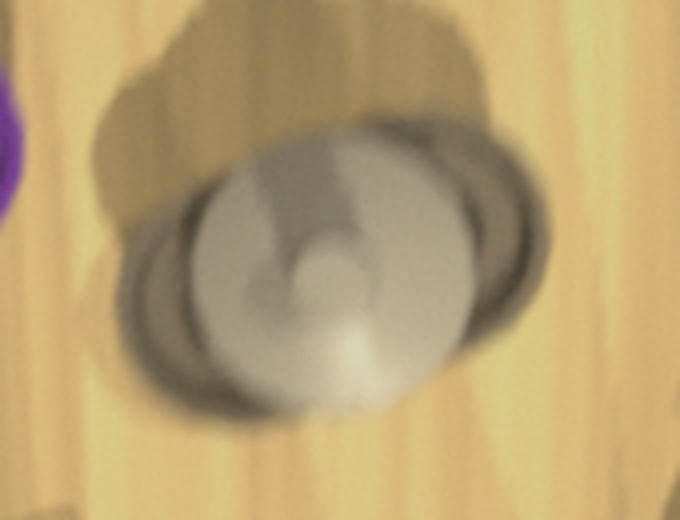

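View pics/s1c.png

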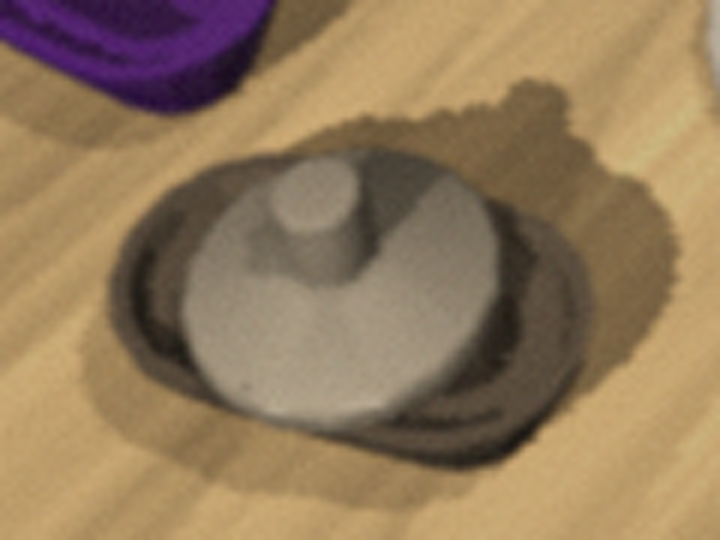

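```bash
python3 - <<'E'
from h import *
im,st=load("w1")
f=lambda a:np.round(a,4)
print("knob w",f(onz("wrist",[[322.5,140.5],[323,137]],[.097,.055],st)),"s",f(onz("scene",[[212.5,282]],.097)))
# two-view triangulation
c1,d1=rays("wrist",[[322.5,140.5]],st); c2,d2=rays("scene",[[212.5,282]])
A=np.stack([d1[0],-d2[0]],1); t=np.linalg.lstsq(A,c2-c1,rcond=None)[0]; print(c1+d1[0]*t[0],c2+d2[0]*t[1])
E
```

```text
knob w [[ 0.5282 -0.3182  0.097 ]
 [ 0.5287 -0.3167  0.055 ]] s [[ 0.5317 -0.3165  0.097 ]]
[ 0.52820674 -0.31840194  0.09468363] [ 0.52997647 -0.31560469  0.09448135]
```

Emit:
apply_moves([
  {"linear": [0.0435, -0.001, 0.02], "delta_rot": [0, 0, 0], "fingers": 0},
  {"linear": [0.0435, -0.001, 0.065], "delta_rot": [0, 0, 0], "fingers": 0},
  {"linear": [0.0435, -0.001, 0.11], "delta_rot": [0, 0, 0], "fingers": 0},
  {"linear": [0.0435, -0.001, 0.15], "delta_rot": [0, 0, 0], "fingers": 0},
  {"linear": [0.0435, -0.001, 0.18], "delta_rot": [0, 0, 0], "fingers": 0},
  {"linear": [0.0435, -0.001, 0.2], "delta_rot": [0, 0, 0], "fingers": 0},
  {"linear": [0.0435, -0.001, 0.217], "delta_rot": [0, 0, 0], "fingers": 0},
  {"linear": [0.0435, -0.001, 0.232], "delta_rot": [0, 0, 0], "fingers": 0},
])

```text
time: 1.9
tool_pos: [0.5292, -0.3154, 0.0682]
tool_rot: [-0.0, 0.707, 0.708, 0.0]
contact_force: [-0.3, -0.7, -0.0]
gripper_width: 0.998
```

```bash
python3 - <<'E'
from h import *
im,st=shot("scene","s2"); print(st["tool_pos"],st["contact_force"],st["tool_rot"])
crop("s2",130,200,300,360,4,"s2c")
E
```

```text
[ 0.529183   -0.31540361  0.06819301] [-0.34564194 -0.70033676 -0.02021451] [-2.74849280e-04  7.06683718e-01  7.07529533e-01  8.36996709e-05]
```

View pics/s2c.png

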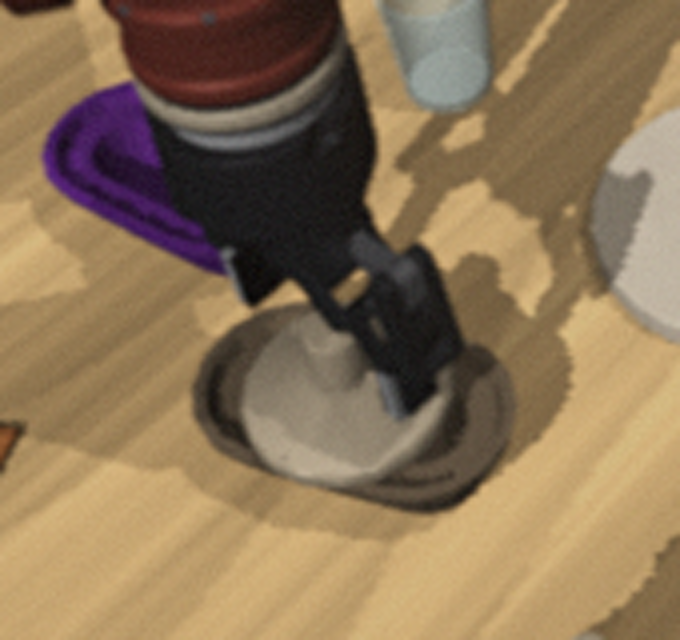

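Emit:
apply_moves([
  {"linear": [-0.002, 0, -0.003], "delta_rot": [0, 0, 0], "fingers": 0},
  {"linear": [-0.002, 0, -0.003], "delta_rot": [0, 0, 0], "fingers": 255},
  {"linear": [-0.002, 0, -0.003], "delta_rot": [0, 0, 0], "fingers": 255},
  {"linear": [-0.002, 0, -0.003], "delta_rot": [0, 0, 0], "fingers": 255},
  {"linear": [-0.002, 0, -0.003], "delta_rot": [0, 0, 0], "fingers": 255},
  {"linear": [-0.002, 0, -0.003], "delta_rot": [0, 0, 0], "fingers": 255},
  {"linear": [-0.002, 0, -0.003], "delta_rot": [0, 0, 0], "fingers": 255},
  {"linear": [-0.002, 0, -0.003], "delta_rot": [0, 0, 0], "fingers": 255},
])

```text
time: 2.75
tool_pos: [0.5293, -0.3189, 0.0732]
tool_rot: [0.001, 0.707, 0.707, -0.0]
contact_force: [-1.1, -0.5, 5.8]
gripper_width: 0.288
```

Emit:
apply_moves([
  {"linear": [0, 0, -0.01], "delta_rot": [0, 0, 0], "fingers": 255},
  {"linear": [0, 0, -0.03], "delta_rot": [0, 0, 0], "fingers": 255},
  {"linear": [0, 0, -0.05], "delta_rot": [0, 0, 0], "fingers": 255},
  {"linear": [0, 0, -0.07], "delta_rot": [0, 0, 0], "fingers": 255},
  {"linear": [0, 0, -0.09], "delta_rot": [0, 0, 0], "fingers": 255},
  {"linear": [0, 0, -0.1], "delta_rot": [0, 0, 0], "fingers": 255},
  {"linear": [0, 0, -0.1], "delta_rot": [0, 0, 0], "fingers": 255},
  {"linear": [0, 0, -0.1], "delta_rot": [0, 0, 0], "fingers": 255},
])

```text
time: 3.55
tool_pos: [0.5285, -0.3181, 0.1712]
tool_rot: [-0.001, 0.707, 0.707, -0.0]
contact_force: [-0.4, 0.3, -2.1]
gripper_width: 0.284
```

```bash
python3 - <<'E'
from h import *
im,st=load("s1"); 
m=((im.min(2)>130)&(im.max(2).astype(int)-im.min(2)<45)).astype(np.uint8)
m=cv2.morphologyEx(m,cv2.MORPH_OPEN,np.ones((3,3)))
cs,_=cv2.findContours(m,cv2.RETR_EXTERNAL,cv2.CHAIN_APPROX_NONE)
for c in sorted(cs,key=cv2.contourArea)[-3:]:
    print(cv2.contourArea(c),cv2.boundingRect(c))
    P=onz("scene",c[:,0,:],.015); print(cv2.minEnclosingCircle(P[:,:2].astype(np.float32)))
im,st=shot("wrist","w3");print(st["tool_pos"],st["contact_force"],st["gripper_width"])
shot("scene","s3")
E
```

```text
515.5 (337, 0, 14, 47)
((-0.08032429218292236, 0.9128668904304504), 0.24689096212387085)
786.0 (568, 0, 49, 76)
((0.7706966400146484, 1.3698937892913818), 0.41749680042266846)
3830.5 (278, 223, 79, 66)
((0.5886615514755249, -0.11319644004106522), 0.0833304226398468)
[ 0.52849549 -0.31807533  0.17119736] [-0.38823621  0.32652295 -2.14711341] 0.28431087101146996
```

View pics/w3.png

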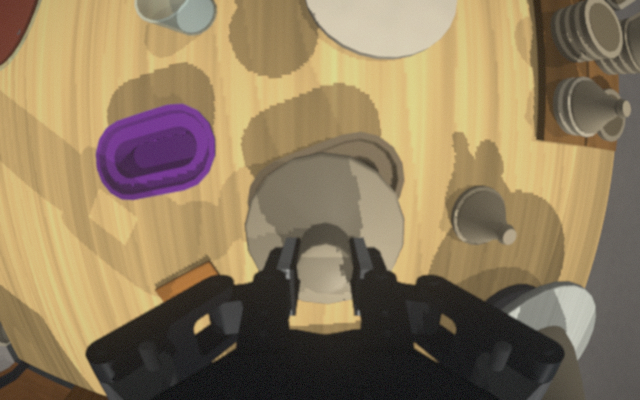

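View pics/s3.png

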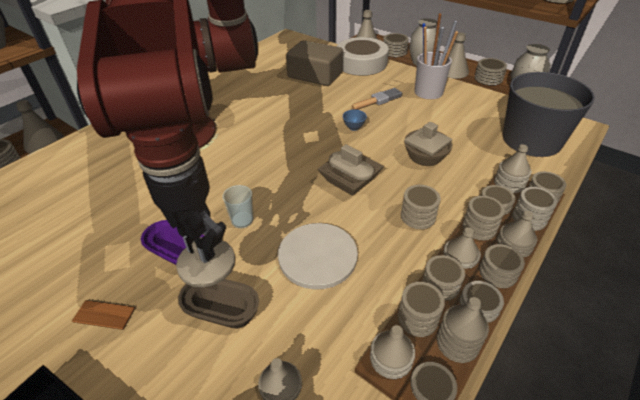

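Emit:
apply_moves([
  {"linear": [0.04, 0.012, 0], "delta_rot": [0, 0, 0], "fingers": 255},
  {"linear": [0.08, 0.024, 0], "delta_rot": [0, 0, 0], "fingers": 255},
  {"linear": [0.12, 0.036, 0], "delta_rot": [0, 0, 0], "fingers": 255},
  {"linear": [0.16, 0.048, 0.0], "delta_rot": [0, 0, 0], "fingers": 255},
  {"linear": [0.19, 0.056, 0.02], "delta_rot": [0, 0, 0], "fingers": 255},
  {"linear": [0.203, 0.0595, 0.05], "delta_rot": [0, 0, 0], "fingers": 255},
  {"linear": [0.203, 0.0595, 0.08], "delta_rot": [0, 0, 0], "fingers": 255},
  {"linear": [0.203, 0.0595, 0.105], "delta_rot": [0, 0, 0], "fingers": 255},
])

```text
time: 4.45
tool_pos: [0.5871, -0.1141, 0.0641]
tool_rot: [-0.002, 0.707, 0.708, -0.001]
contact_force: [-0.2, 0.3, -2.3]
gripper_width: 0.284
```

Emit:
apply_moves([
  {"linear": [0, 0, 0.005], "delta_rot": [0, 0, 0], "fingers": 255},
  {"linear": [0, 0, 0.01], "delta_rot": [0, 0, 0], "fingers": 255},
  {"linear": [0, 0, 0.014], "delta_rot": [0, 0, 0], "fingers": 255},
  {"linear": [0, 0, 0.018], "delta_rot": [0, 0, 0], "fingers": 255},
  {"linear": [0, 0, 0.02], "delta_rot": [0, 0, 0], "fingers": 255},
  {"linear": [0, 0, 0.021], "delta_rot": [0, 0, 0], "fingers": 255},
  {"linear": [0, 0, 0.022], "delta_rot": [0, 0, 0], "fingers": 255},
  {"linear": [0, 0, 0.022], "delta_rot": [0, 0, 0], "fingers": 255},
])

```text
time: 5.25
tool_pos: [0.5886, -0.1155, 0.0455]
tool_rot: [0.0, 0.707, 0.707, 0.0]
contact_force: [-0.8, -0.1, -1.6]
gripper_width: 0.281
```

Emit:
apply_moves([
  {"linear": [0, 0, 0.001], "delta_rot": [0, 0, 0], "fingers": 255},
  {"linear": [0, 0, 0.002], "delta_rot": [0, 0, 0], "fingers": 255},
  {"linear": [0, 0, 0.003], "delta_rot": [0, 0, 0], "fingers": 255},
  {"linear": [0, 0, 0.003], "delta_rot": [0, 0, 0], "fingers": 255},
  {"linear": [0, 0, 0.003], "delta_rot": [0, 0, 0], "fingers": 255},
  {"linear": [0, 0, 0.003], "delta_rot": [0, 0, 0], "fingers": 255},
  {"linear": [0, 0, 0.003], "delta_rot": [0, 0, 0], "fingers": 255},
  {"linear": [0, 0, 0.003], "delta_rot": [0, 0, 0], "fingers": 255},
])

```text
time: 6.05
tool_pos: [0.5886, -0.1156, 0.0432]
tool_rot: [0.0, 0.707, 0.707, -0.0]
contact_force: [-4.6, 0.9, 5.3]
gripper_width: 0.283
```

Contact at the expected height. Release and rise straight up.

Emit:
apply_moves([
  {"linear": [0, 0, 0], "delta_rot": [0, 0, 0], "fingers": 0},
  {"linear": [0, 0, 0], "delta_rot": [0, 0, 0], "fingers": 0},
  {"linear": [0, 0, 0], "delta_rot": [0, 0, 0], "fingers": 0},
  {"linear": [0, 0, 0], "delta_rot": [0, 0, 0], "fingers": 0},
  {"linear": [0, 0, 0], "delta_rot": [0, 0, 0], "fingers": 0},
  {"linear": [0, 0, 0], "delta_rot": [0, 0, 0], "fingers": 0},
  {"linear": [0, 0, -0.01], "delta_rot": [0, 0, 0], "fingers": 0},
  {"linear": [0, 0, -0.03], "delta_rot": [0, 0, 0], "fingers": 0},
])

```text
time: 6.85
tool_pos: [0.5871, -0.1151, 0.0711]
tool_rot: [-0.002, 0.707, 0.707, -0.001]
contact_force: [-0.3, 0.7, -0.4]
gripper_width: 0.996
```

Emit:
apply_moves([
  {"linear": [0, 0, -0.045], "delta_rot": [0, 0, 0], "fingers": 0},
  {"linear": [0, 0, -0.09], "delta_rot": [0, 0, 0], "fingers": 0},
  {"linear": [0.03, -0.012, -0.125], "delta_rot": [0, 0, 0], "fingers": 0},
  {"linear": [0.06, -0.025, -0.155], "delta_rot": [0, 0, 0], "fingers": 0},
  {"linear": [0.09, -0.037, -0.185], "delta_rot": [0, 0, 0], "fingers": 0},
  {"linear": [0.12, -0.05, -0.21], "delta_rot": [0, 0, 0], "fingers": 0},
  {"linear": [0.15, -0.062, -0.22], "delta_rot": [0, 0, 0], "fingers": 0},
  {"linear": [0.18, -0.073, -0.23], "delta_rot": [0, 0, 0], "fingers": 0},
])

```text
time: 7.65
tool_pos: [0.515, 0.0656, 0.3048]
tool_rot: [0.001, 0.707, 0.707, 0.001]
contact_force: [0.3, 0.5, -0.3]
gripper_width: 0.997
```

```bash
python3 - <<'E'
from h import *
im,st=shot("wrist","w4");print(st["tool_pos"],st["contact_force"],st["gripper_width"])
shot("scene","s4")
crop("w4",200,50,420,220,3.5,"w4c")
crop("s4",150,240,370,330,3.5,"s4c")
E
```

```text
[0.51504801 0.06561117 0.30478227] [ 0.28993618  0.47484886 -0.29580442] 0.9970512486952369
```

View pics/w4.png

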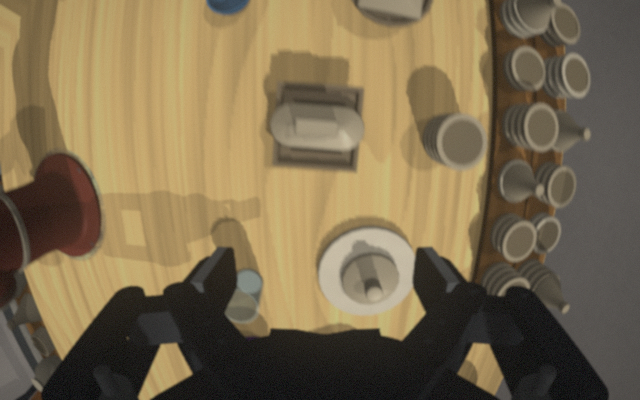

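View pics/w4c.png

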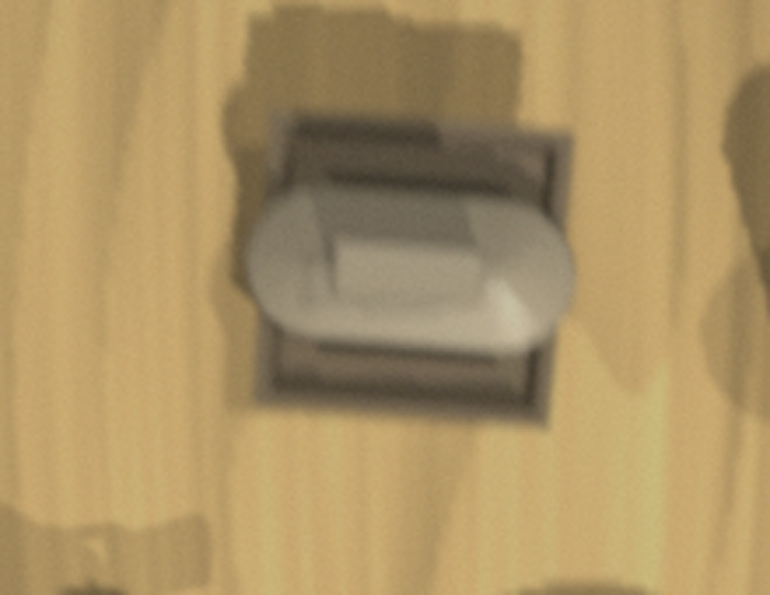

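View pics/s4c.png

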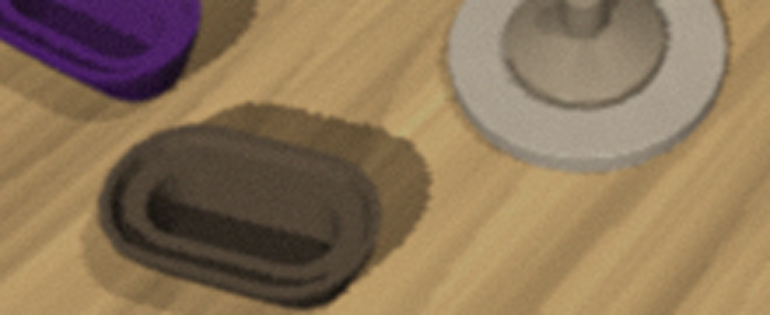

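```bash
python3 - <<'E'
from h import *
im,st=load("w4")
C=lambda L:np.array(L,float)/3.5+[200,50]
f=lambda a:np.round(a,4)
k=onz("wrist",C([(338,238),(483,248),(478,308),(335,298)]),.097,st);print("bar",f(k),f(k.mean(0)),"len",f(np.linalg.norm(k[1]-k[0])),f(np.linalg.norm(k[2]-k[1])),np.degrees(np.arctan2(k[1,1]-k[0,1],k[1,0]-k[0,0])),np.degrees(np.arctan2(k[2,1]-k[3,1],k[2,0]-k[3,0])))
d=onz("wrist",C([(283,115),(573,135),(547,425),(258,403)]),.045,st);print("dish",f(d),f(d.mean(0)))
for i in range(4):
    e=d[(i+1)%4]-d[i];print(np.linalg.norm(e),np.degrees(np.arctan2(e[1],e[0])))
r=onz("wrist",C([(248,263),(575,280),(300,187),(510,198),(290,335),(510,352)]),.053,st);print("rim",f(r),f((r[0]+r[1])/2),f(r[2:].mean(0)),np.degrees(np.arctan2(*(r[1]-r[0])[[1,0]])),np.degrees(np.arctan2(*(r[3]-r[2])[[1,0]])),np.degrees(np.arctan2(*(r[5]-r[4])[[1,0]])))
E
```

```text
bar [[0.4849 0.1354 0.097 ]
 [0.5312 0.132  0.097 ]
 [0.5297 0.1126 0.097 ]
 [0.4837 0.116  0.097 ]] [0.5074 0.124  0.097 ] len 0.0464 0.0195 -4.219790441967397 -4.253423687178595
dish [[0.4603 0.1823 0.045 ]
 [0.5665 0.1746 0.045 ]
 [0.5582 0.0656 0.045 ]
 [0.4492 0.0743 0.045 ]] [0.5085 0.1242 0.045 ]
0.10651079611388793 -4.142069627580452
0.1092388264319988 -94.38512645055009
0.1092506963010777 175.43795057166903
0.10848425676122737 84.16741479632718
rim [[0.4481 0.1273 0.053 ]
 [0.5667 0.1207 0.053 ]
 [0.4674 0.1546 0.053 ]
 [0.5428 0.1501 0.053 ]
 [0.4631 0.1005 0.053 ]
 [0.5432 0.094  0.053 ]] [0.5074 0.124  0.053 ] [0.5041 0.1248 0.053 ] -3.2080902288408595 -3.374005159042979 -4.684659408433447
```

```bash
python3 - <<'E'
from h import *
shot("side","d4")
crop("s4",170,268,270,334,8,"s4d")
crop("d4",305,255,390,315,9,"d4d")
E
```

```text
(no output)
```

View pics/s4d.png

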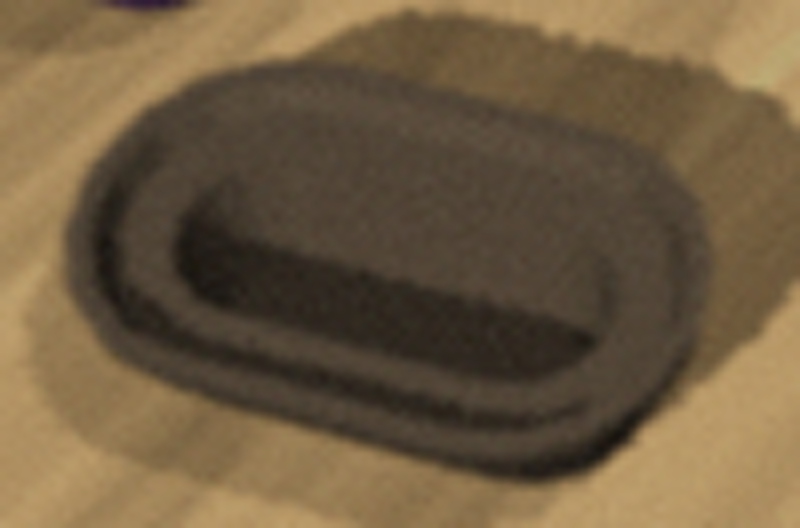

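View pics/d4d.png

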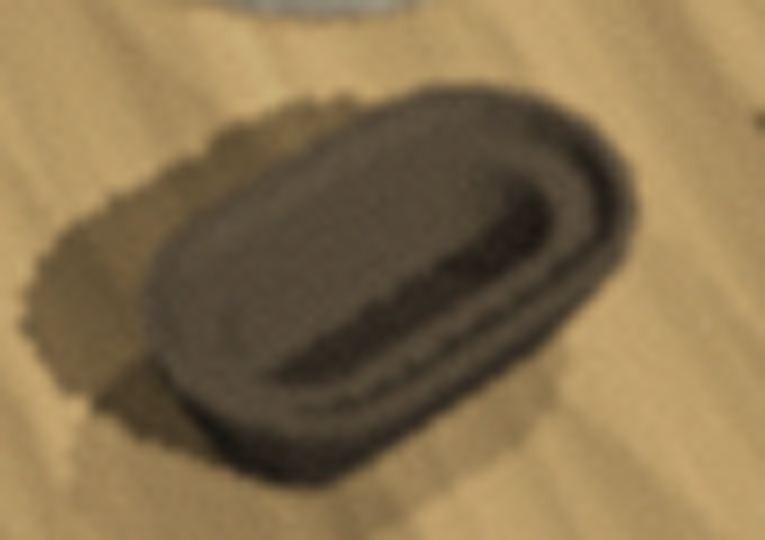

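```bash
python3 - <<'E'
from h import *
S=np.array([(68,240),(95,160),(180,85),(290,62),(400,75),(520,110),(640,150),(700,220),(705,290),(670,370),(600,440),(490,470),(380,440),(250,400),(130,345),(80,290)])/8+[170,268]
D=np.array([(145,300),(175,250),(300,165),(400,100),(480,88),(560,110),(620,165),(634,215),(600,275),(500,355),(400,420),(330,445),(250,425),(180,365)])/9+[305,255]
W=np.array([(115,300),(130,350),(170,390),(240,418),(290,415),(128,240),(180,195),(380,120),(430,115),(490,135),(535,180),(550,235),(535,290),(500,325),(460,350)])/4+[240,70]
_,st=load("w1")
for n,P in(("scene",onz("scene",S,.045)),("side",onz("side",D,.045)),("w1",onz("wrist",W,.045,st))):
    c,s,a=cv2.minAreaRect(P[:,:2].astype(np.float32)); b=cv2.boxPoints((c,s,a)); e=[b[1]-b[0],b[2]-b[1]]; e=max(e,key=np.linalg.norm); print(n,np.round(c,4),np.round(s,4),np.degrees(np.arctan2(e[1],e[0]))%180)
    
E
```

```text
scene [ 0.5302 -0.3159] [0.1451 0.0838] 18.918348
side [ 0.5319 -0.3188] [0.1388 0.0808] 22.679913
w1 [ 0.5289 -0.3176] [0.1425 0.08  ] 20.343664
```

Emit:
apply_moves([
  {"linear": [0.01, 0, 0.01], "delta_rot": [0, 0, -8], "fingers": 0},
  {"linear": [0.02, -0.0075, 0.03], "delta_rot": [0, 0, -16], "fingers": 0},
  {"linear": [0.03, -0.0075, 0.05], "delta_rot": [0, 0, -24], "fingers": 0},
  {"linear": [0.04, -0.0075, 0.07], "delta_rot": [0, 0, -32], "fingers": 0},
  {"linear": [0.05, -0.0075, 0.09], "delta_rot": [0, 0, -40], "fingers": 0},
  {"linear": [0.058, -0.0075, 0.1], "delta_rot": [0, 0, -48], "fingers": 0},
  {"linear": [0.058, -0.0075, 0.11], "delta_rot": [0, 0, -56], "fingers": 0},
  {"linear": [0.058, -0.0075, 0.12], "delta_rot": [0, 0, -64], "fingers": 0},
])

```text
time: 8.6
tool_pos: [0.508, 0.1216, 0.1813]
tool_rot: [-0.0, 0.223, 0.975, -0.0]
contact_force: [-1.2, 0.6, -0.2]
gripper_width: 1.004
```

Emit:
apply_moves([
  {"linear": [0, 0, 0], "delta_rot": [0, 0, -8], "fingers": 0},
  {"linear": [0, 0, 0], "delta_rot": [0, 0, -16], "fingers": 0},
  {"linear": [0, 0, 0.01], "delta_rot": [0, 0, -22], "fingers": 0},
  {"linear": [0, 0, 0.02], "delta_rot": [0, 0, -22], "fingers": 0},
  {"linear": [0, 0, 0.03], "delta_rot": [0, 0, -22], "fingers": 0},
  {"linear": [0, 0, 0.04], "delta_rot": [0, 0, -22], "fingers": 0},
  {"linear": [0, 0, 0.04], "delta_rot": [0, 0, -22], "fingers": 0},
  {"linear": [0, 0, 0.04], "delta_rot": [0, 0, -22], "fingers": 0},
])

```text
time: 9.4
tool_pos: [0.5078, 0.1224, 0.1419]
tool_rot: [-0.0, 0.035, 0.999, -0.0]
contact_force: [0.6, 0.5, -0.4]
gripper_width: 0.998
```

```bash
python3 - <<'E'
from h import *
im,st=shot("wrist","w5");print(st["tool_pos"],st["tool_rot"],st["joint_pos"])
Rm=rot(st["tool_rot"]);print("tool y world ang",np.degrees(np.arctan2(Rm[1,1],Rm[0,1])))
E
```

```text
[0.50779041 0.12240749 0.14186358] [-4.33389062e-04  3.52045486e-02  9.99380031e-01 -7.06487904e-05] [ 9.40251389e-02 -1.21206968e-01  1.93547508e+00 -2.92680470e-05
  1.32820230e+00 -1.40634049e+00]
tool y world ang 85.96502597769017
```

View pics/w5.png

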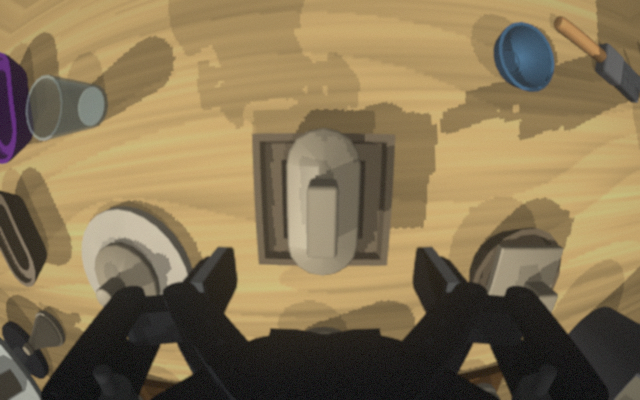

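```bash
python3 - <<'E'
from h import *
im,st=load("w5")
print(onz("wrist",[[321.5,218],[322,201]],[.097,.053],st))
print(onz("wrist",[[253,135],[395,135],[388,265],[258,265]],.045,st).mean(0))
E
```

```text
[[0.50329744 0.12239269 0.097     ]
 [0.50389567 0.12229784 0.053     ]]
[0.50834138 0.12302692 0.045     ]
```

Emit:
apply_moves([
  {"linear": [0, 0, 0.02], "delta_rot": [0, 0, 0], "fingers": 0},
  {"linear": [0, 0, 0.04], "delta_rot": [0, 0, 0], "fingers": 0},
  {"linear": [0, 0, 0.055], "delta_rot": [0, 0, 0], "fingers": 0},
  {"linear": [0, 0, 0.065], "delta_rot": [0, 0, 0], "fingers": 0},
  {"linear": [0, 0, 0.069], "delta_rot": [0, 0, 0], "fingers": 0},
  {"linear": [0, 0, 0.069], "delta_rot": [0, 0, 0], "fingers": 0},
  {"linear": [0, 0, 0.069], "delta_rot": [0, 0, 0], "fingers": 0},
  {"linear": [0, 0, 0.069], "delta_rot": [0, 0, 0], "fingers": 0},
])

```text
time: 10.25
tool_pos: [0.5088, 0.1226, 0.0743]
tool_rot: [0.001, 0.035, 0.999, 0.0]
contact_force: [0.1, -0.9, 0.2]
gripper_width: 0.999
```

Emit:
apply_moves([
  {"linear": [0.003, 0, 0.001], "delta_rot": [0, 0, 0], "fingers": 0},
  {"linear": [0.003, 0, 0.001], "delta_rot": [0, 0, 0], "fingers": 255},
  {"linear": [0.003, 0, 0.001], "delta_rot": [0, 0, 0], "fingers": 255},
  {"linear": [0.003, 0, 0.001], "delta_rot": [0, 0, 0], "fingers": 255},
  {"linear": [0.003, 0, 0.001], "delta_rot": [0, 0, 0], "fingers": 255},
  {"linear": [0.003, 0, 0.001], "delta_rot": [0, 0, 0], "fingers": 255},
  {"linear": [0.003, 0, 0.001], "delta_rot": [0, 0, 0], "fingers": 255},
  {"linear": [0.003, 0, 0.001], "delta_rot": [0, 0, 0], "fingers": 255},
])

```text
time: 11.05
tool_pos: [0.5051, 0.1226, 0.0725]
tool_rot: [0.0, 0.035, 0.999, -0.0]
contact_force: [0.1, -0.7, -0.1]
gripper_width: 0.223
```

Emit:
apply_moves([
  {"linear": [0, 0, -0.01], "delta_rot": [0, 0, 0], "fingers": 255},
  {"linear": [0, 0, -0.03], "delta_rot": [0, 0, 0], "fingers": 255},
  {"linear": [0, 0, -0.05], "delta_rot": [0, 0, 0], "fingers": 255},
  {"linear": [0, 0, -0.07], "delta_rot": [0, 0, 0], "fingers": 255},
  {"linear": [0, 0, -0.09], "delta_rot": [0, 0, 0], "fingers": 255},
  {"linear": [0, 0, -0.1], "delta_rot": [0, 0, 0], "fingers": 255},
  {"linear": [0, 0, -0.1], "delta_rot": [0, 0, 0], "fingers": 255},
  {"linear": [0, 0, -0.1], "delta_rot": [0, 0, 0], "fingers": 255},
])

```text
time: 11.85
tool_pos: [0.5044, 0.1227, 0.1714]
tool_rot: [-0.001, 0.035, 0.999, -0.0]
contact_force: [0.6, -0.9, -3.2]
gripper_width: 0.218
```

```bash
python3 - <<'E'
from h import *
im,st=shot("wrist","w6");print(st["tool_pos"],st["tool_rot"],st["contact_force"])
Rm=rot(st["tool_rot"]);print("tool y world ang",np.degrees(np.arctan2(Rm[1,1],Rm[0,1])))
crop("w6",220,100,430,290,3.5,"w6c")
E
```

```text
[0.50441329 0.12270763 0.171406  ] [-6.86960574e-04  3.48928352e-02  9.99390822e-01 -4.83053580e-05] [ 0.60340318 -0.92431304 -3.19773297]
tool y world ang 86.00076853507733
```

View pics/w6c.png

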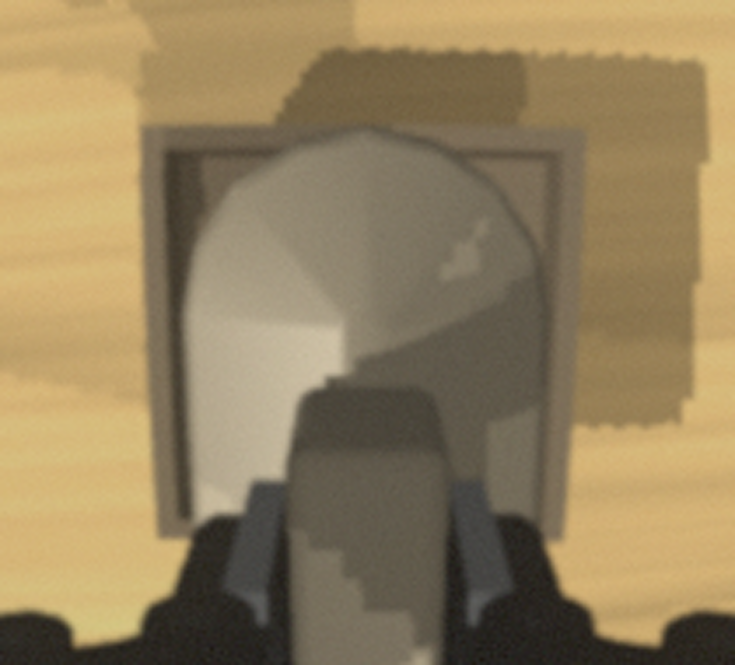

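```bash
python3 - <<'E'
from h import *
im,st=load("w6"); Rm=rot(st["tool_rot"])
for uv,z in (((325.1,136.6),.154),((325,227),.1955)):
    P=onz("wrist",[uv],z,st)[0]; print(P, "tool:",Rm.T@(P-st["tool_pos"]))
E
```

```text
[0.44756523 0.12856857 0.154     ] tool: [0.05709451 0.00188443 0.01748395]
[0.48139607 0.12613305 0.1955    ] tool: [ 0.02323306  0.00180831 -0.02406246]
```

Emit:
apply_moves([
  {"linear": [-0.005, -0.04, 0], "delta_rot": [0, 0, -3], "fingers": 255},
  {"linear": [-0.01, -0.085, 0], "delta_rot": [0, 0, -6], "fingers": 255},
  {"linear": [-0.016, -0.13, 0], "delta_rot": [0, 0, -9], "fingers": 255},
  {"linear": [-0.021, -0.175, 0], "delta_rot": [0, 0, -12], "fingers": 255},
  {"linear": [-0.027, -0.22, 0], "delta_rot": [0, 0, -16], "fingers": 255},
  {"linear": [-0.032, -0.265, 0], "delta_rot": [0, 0, -20], "fingers": 255},
  {"linear": [-0.038, -0.31, 0], "delta_rot": [0, 0, -24], "fingers": 255},
  {"linear": [-0.043, -0.35, 0], "delta_rot": [0, 0, -24], "fingers": 255},
])

```text
time: 12.7
tool_pos: [0.5225, -0.2312, 0.1705]
tool_rot: [-0.001, -0.174, 0.985, 0.001]
contact_force: [0.7, 0.4, -3.4]
gripper_width: 0.222
```

```bash
python3 - <<'E'
from h import *
st=state();print(st["tool_pos"],st["tool_rot"],st["joint_pos"],st["gripper_width"])
Rm=rot(st["tool_rot"]);print("tool y world ang",np.degrees(np.arctan2(Rm[1,1],Rm[0,1])))
print(Rm.T@(np.array([.5277,-.3182,.09])-st["tool_pos"]))
E
```

```text
[ 0.52245807 -0.23122995  0.17046903] [-9.95604579e-04 -1.73759164e-01  9.84787313e-01  8.41939962e-04] [-5.46879848e-01 -2.75689288e-02  1.79717168e+00 -5.19975156e-05
  1.37459716e+00 -2.46695752e+00] 0.2215700213176908
tool y world ang 110.01283582840138
[ 0.02470441 -0.08367351  0.08034282]
```

Emit:
apply_moves([
  {"linear": [0.012, -0.042, 0], "delta_rot": [0, 0, 0], "fingers": 255},
  {"linear": [0.0245, -0.0835, 0], "delta_rot": [0, 0, 0], "fingers": 255},
  {"linear": [0.0245, -0.0835, 0.02], "delta_rot": [0, 0, 0], "fingers": 255},
  {"linear": [0.0245, -0.0835, 0.04], "delta_rot": [0, 0, 0], "fingers": 255},
  {"linear": [0.0245, -0.0835, 0.06], "delta_rot": [0, 0, 0], "fingers": 255},
  {"linear": [0.0245, -0.0835, 0.075], "delta_rot": [0, 0, 0], "fingers": 255},
  {"linear": [0.0245, -0.0835, 0.08], "delta_rot": [0, 0, 0], "fingers": 255},
  {"linear": [0.0245, -0.0835, 0.08], "delta_rot": [0, 0, 0], "fingers": 255},
])

```text
time: 13.5
tool_pos: [0.5283, -0.3156, 0.0908]
tool_rot: [-0.001, -0.174, 0.985, 0.001]
contact_force: [0.1, -0.4, -2.8]
gripper_width: 0.222
```

```bash
python3 - <<'E'
from h import *
im,st=shot("wrist","w7");print(st["tool_pos"])
shot("scene","s7");shot("side","d7")
crop("w7",220,100,430,290,3.5,"w7c")
crop("s7",150,230,290,340,5,"s7c")
crop("d7",295,235,400,325,6,"d7c")
E
```

```text
[ 0.52829587 -0.31560496  0.09076783]
```

View pics/w7c.png

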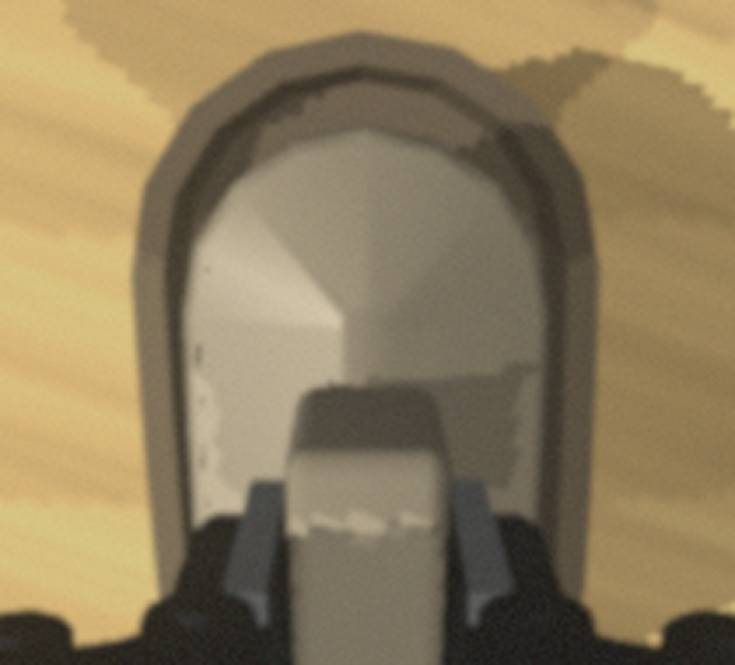

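View pics/s7c.png

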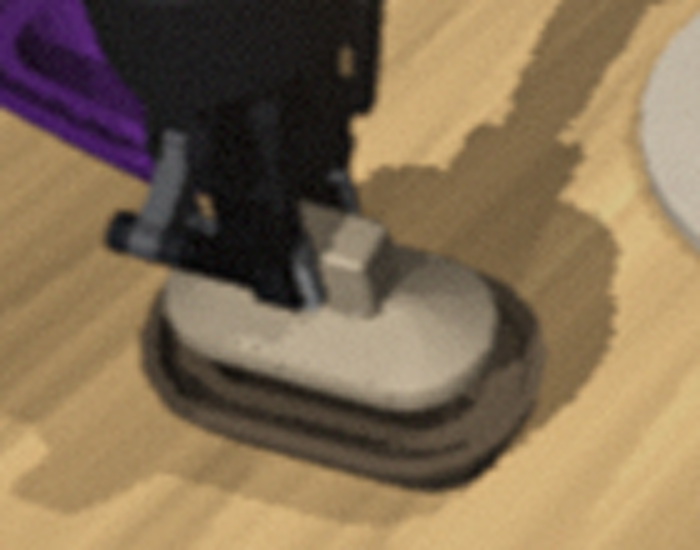

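View pics/d7c.png

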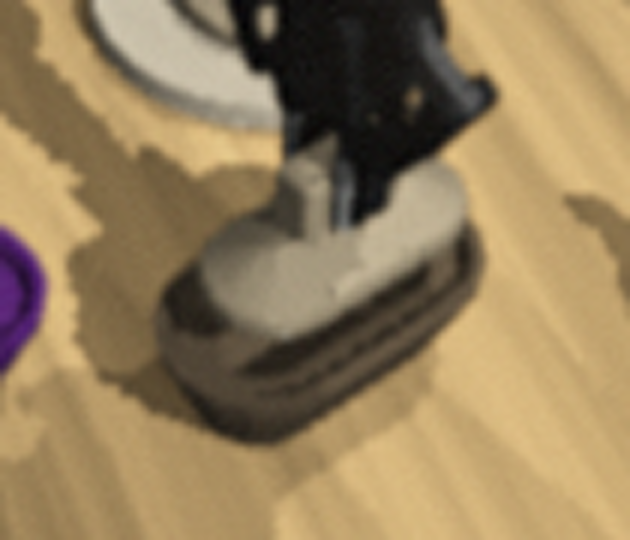

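```bash
python3 - <<'E'
from h import *
im,st=load("w7"); Rm=rot(st["tool_rot"]); z=st["tool_pos"][2]
def T(u,v,zz):
    P=onz("wrist",[(u/3.5+220,v/3.5+100)],zz,st)[0]; return np.round(Rm.T@(P-st["tool_pos"]),4)
print("lid apex",T(366,128,z-.0275+.010),"L/R at y=300",T(185,300,z-.0175),T(547,300,z-.0175))
print("dish apex",T(365,33,.045),"LR y=290",T(133,290,.045),T(600,290,.045),"y=560",T(160,560,.045),T(590,560,.045))
E
```

```text
lid apex [0.0565 0.0013 0.0176] L/R at y=300 [ 0.0308 -0.0261  0.0175] [0.0307 0.0288 0.0176]
dish apex [0.0714 0.0012 0.0459] LR y=290 [ 0.0266 -0.0405  0.0457] [0.0266 0.0434 0.0459] y=560 [-0.0267 -0.0386  0.0456] [-0.0268  0.0449  0.0458]
```

Emit:
apply_moves([
  {"linear": [0.001, 0, 0.006], "delta_rot": [0, 0, -1], "fingers": 255},
  {"linear": [0.001, 0, 0.012], "delta_rot": [0, 0, -1], "fingers": 255},
  {"linear": [0.001, 0, 0.016], "delta_rot": [0, 0, -1], "fingers": 255},
  {"linear": [0.001, 0, 0.019], "delta_rot": [0, 0, -1], "fingers": 255},
  {"linear": [0.001, 0, 0.022], "delta_rot": [0, 0, -1], "fingers": 255},
  {"linear": [0.001, 0, 0.024], "delta_rot": [0, 0, -1], "fingers": 255},
  {"linear": [0.001, 0, 0.025], "delta_rot": [0, 0, -1], "fingers": 255},
  {"linear": [0.001, 0, 0.025], "delta_rot": [0, 0, -1], "fingers": 255},
])

```text
time: 14.45
tool_pos: [0.528, -0.3166, 0.0672]
tool_rot: [-0.0, -0.182, 0.983, 0.0]
contact_force: [-0.2, -0.3, -4.1]
gripper_width: 0.22
```

Emit:
apply_moves([
  {"linear": [0, 0, 0.0005], "delta_rot": [0, 0, 0], "fingers": 255},
  {"linear": [0, 0, 0.001], "delta_rot": [0, 0, 0], "fingers": 255},
  {"linear": [0, 0, 0.0015], "delta_rot": [0, 0, 0], "fingers": 255},
  {"linear": [0, 0, 0.002], "delta_rot": [0, 0, 0], "fingers": 255},
  {"linear": [0, 0, 0.002], "delta_rot": [0, 0, 0], "fingers": 255},
  {"linear": [0, 0, 0.002], "delta_rot": [0, 0, 0], "fingers": 255},
  {"linear": [0, 0, 0.002], "delta_rot": [0, 0, 0], "fingers": 255},
  {"linear": [0, 0, 0.002], "delta_rot": [0, 0, 0], "fingers": 255},
])

```text
time: 15.25
tool_pos: [0.5281, -0.3166, 0.0653]
tool_rot: [0.0, -0.182, 0.983, -0.0]
contact_force: [0.3, -0.4, -4.2]
gripper_width: 0.221
```

```bash
python3 - <<'E'
from h import *
st=state();print(st["tool_pos"],st["contact_force"],st["gripper_width"])
shot("side","d8");shot("scene","s8")
crop("d8",295,235,400,325,6,"d8c")
E
```

```text
[ 0.52809006 -0.31663141  0.06533555] [ 0.34264392 -0.43896952 -4.17707784] 0.22114724207094685
```

View pics/d8c.png

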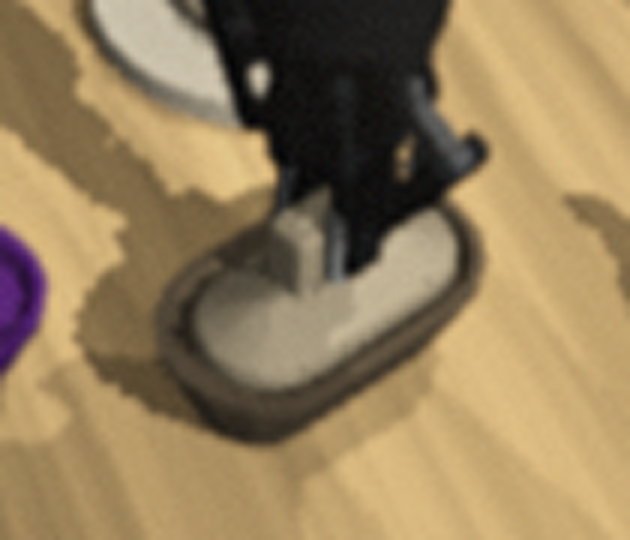

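In the seat, hanging about 1 mm; lower a touch more until contact.

Emit:
apply_moves([
  {"linear": [0, 0, 0.0005], "delta_rot": [0, 0, 0], "fingers": 255},
  {"linear": [0, 0, 0.001], "delta_rot": [0, 0, 0], "fingers": 255},
  {"linear": [0, 0, 0.0015], "delta_rot": [0, 0, 0], "fingers": 255},
  {"linear": [0, 0, 0.002], "delta_rot": [0, 0, 0], "fingers": 255},
  {"linear": [0, 0, 0.002], "delta_rot": [0, 0, 0], "fingers": 255},
  {"linear": [0, 0, 0.002], "delta_rot": [0, 0, 0], "fingers": 255},
  {"linear": [0, 0, 0.002], "delta_rot": [0, 0, 0], "fingers": 255},
  {"linear": [0, 0, 0.002], "delta_rot": [0, 0, 0], "fingers": 255},
])

```text
time: 16.15
tool_pos: [0.5282, -0.3168, 0.0645]
tool_rot: [-0.0, -0.182, 0.983, -0.0]
contact_force: [-3.7, 1.6, 5.1]
gripper_width: 0.22
```

Emit:
apply_moves([
  {"linear": [0, 0, 0], "delta_rot": [0, 0, 0], "fingers": 0},
  {"linear": [0, 0, 0], "delta_rot": [0, 0, 0], "fingers": 0},
  {"linear": [0, 0, 0], "delta_rot": [0, 0, 0], "fingers": 0},
  {"linear": [0, 0, 0], "delta_rot": [0, 0, 0], "fingers": 0},
  {"linear": [0, 0, -0.001], "delta_rot": [0, 0, 0], "fingers": 0},
  {"linear": [0, 0, -0.003], "delta_rot": [0, 0, 0], "fingers": 0},
  {"linear": [0, 0, -0.01], "delta_rot": [0, 0, 0], "fingers": 0},
  {"linear": [0, 0, -0.03], "delta_rot": [0, 0, 0], "fingers": 0},
])

```text
time: 16.95
tool_pos: [0.5268, -0.3156, 0.0917]
tool_rot: [-0.001, -0.182, 0.983, 0.002]
contact_force: [0.1, -0.7, -0.5]
gripper_width: 0.997
```

Emit:
apply_moves([
  {"linear": [0, 0, -0.04], "delta_rot": [0, 0, 0], "fingers": 0},
  {"linear": [0, 0, -0.08], "delta_rot": [0, 0, 0], "fingers": 0},
  {"linear": [0, 0, -0.12], "delta_rot": [0, 0, 8], "fingers": 0},
  {"linear": [0, 0, -0.15], "delta_rot": [0, 0, 16], "fingers": 0},
  {"linear": [0, 0.02, -0.18], "delta_rot": [0, 0, 24], "fingers": 0},
  {"linear": [-0.02, 0.06, -0.2], "delta_rot": [0, 0, 32], "fingers": 0},
  {"linear": [-0.03, 0.1, -0.2], "delta_rot": [0, 0, 40], "fingers": 0},
  {"linear": [-0.04, 0.14, -0.2], "delta_rot": [0, 0, 48], "fingers": 0},
])

```text
time: 17.75
tool_pos: [0.5154, -0.1705, 0.2955]
tool_rot: [0.002, 0.237, 0.972, -0.0]
contact_force: [0.4, 0.7, 0.4]
gripper_width: 0.998
```

```bash
python3 - <<'E'
from h import *
st=state();print(st["tool_pos"],st["joint_pos"])
Rm=rot(st["tool_rot"]);print("tool y world ang",np.degrees(np.arctan2(Rm[1,1],Rm[0,1])))
shot("scene","s9");shot("side","d9")
crop("s9",160,250,280,340,6,"s9c")
crop("d9",295,235,400,325,6,"d9c")
print(Rm.T@(np.array([.60,.225,.30])-st["tool_pos"]))
E
```

```text
[ 0.51542634 -0.17049714  0.29548297] [-4.56652160e-01 -1.76677620e-01  1.72632514e+00  1.72255698e-04
  1.58854927e+00 -1.54986220e+00]
tool y world ang 62.6365368341531
[ 0.10665754  0.39011841 -0.00478388]
```

View pics/s9c.png

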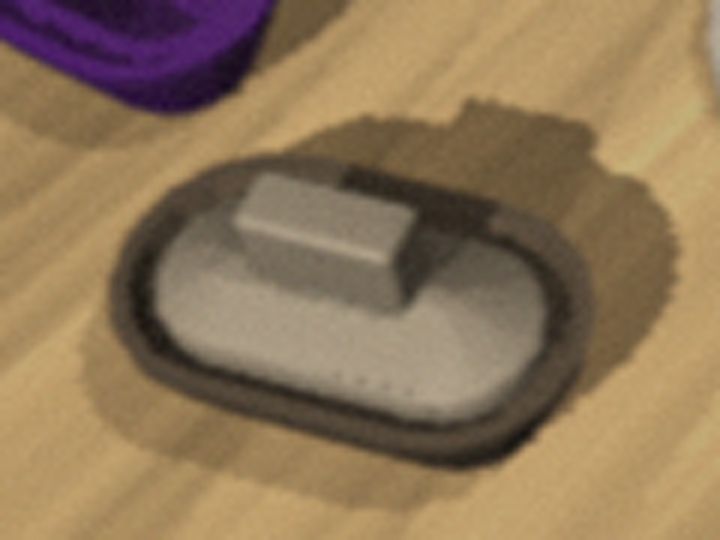

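View pics/d9c.png

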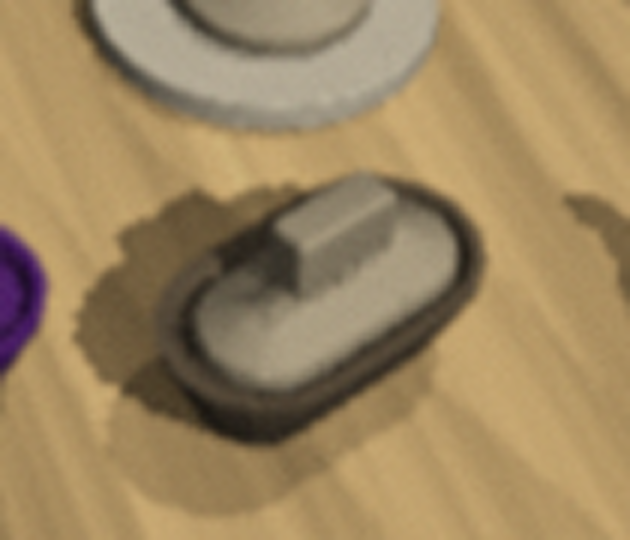

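Emit:
apply_moves([
  {"linear": [0.0125, 0.046, 0], "delta_rot": [0, 0, 8], "fingers": 0},
  {"linear": [0.025, 0.092, 0], "delta_rot": [0, 0, 16], "fingers": 0},
  {"linear": [0.038, 0.138, 0], "delta_rot": [0, 0, 24], "fingers": 0},
  {"linear": [0.05, 0.184, 0], "delta_rot": [0, 0, 32], "fingers": 0},
  {"linear": [0.063, 0.23, 0], "delta_rot": [0, 0, 40], "fingers": 0},
  {"linear": [0.076, 0.276, 0], "delta_rot": [0, 0, 48], "fingers": 0},
  {"linear": [0.088, 0.322, 0], "delta_rot": [0, 0, 55], "fingers": 0},
  {"linear": [0.1, 0.365, 0], "delta_rot": [0, 0, 62.5], "fingers": 0},
])

```text
time: 18.65
tool_pos: [0.5917, 0.1968, 0.2939]
tool_rot: [0.001, 0.706, 0.708, 0.0]
contact_force: [1.3, -1.2, 0.7]
gripper_width: 0.996
```

```bash
python3 - <<'E'
from h import *
im,st=shot("wrist","w10");print(st["tool_pos"],st["tool_rot"],st["joint_pos"])
crop("w10",220,60,440,230,3.5,"w10c")
E
```

```text
[0.59169921 0.19680871 0.29391757] [5.30472906e-04 7.05938600e-01 7.08272758e-01 3.33407611e-04] [ 2.02063482e-01  1.92464513e-02  1.54369053e+00 -5.16336884e-04
  1.57751389e+00  1.98758719e-01]
```

View pics/w10.png

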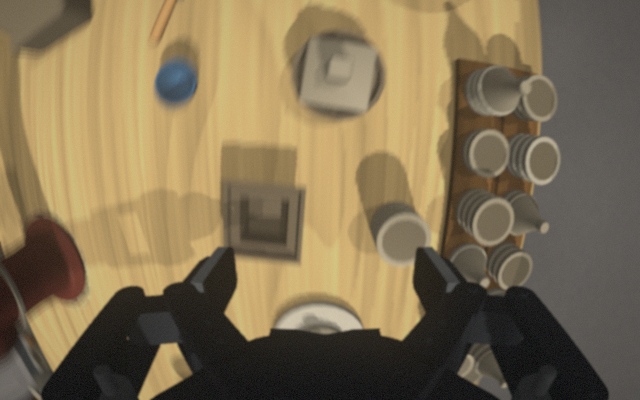

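View pics/w10c.png

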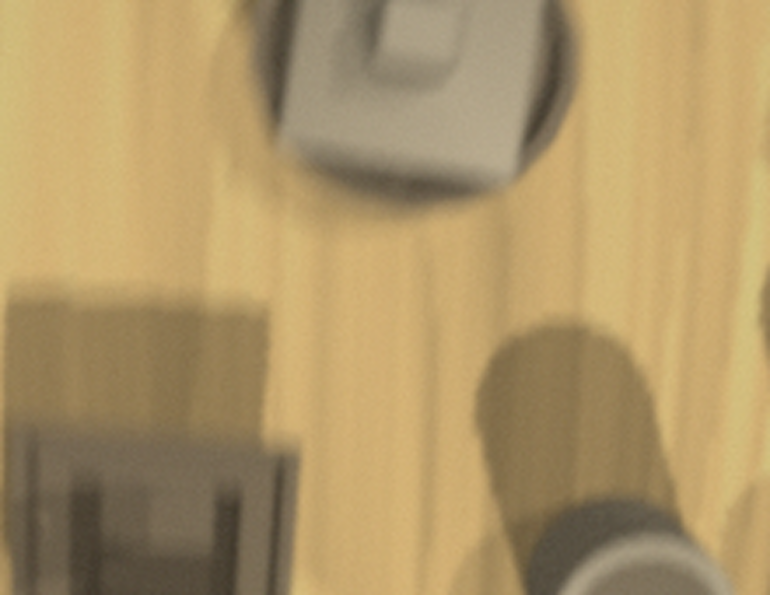

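Emit:
apply_moves([
  {"linear": [0.02, 0.01, 0.0], "delta_rot": [0, 0, 0], "fingers": 0},
  {"linear": [0.04, 0.02, 0.0], "delta_rot": [0, 0, 0], "fingers": 0},
  {"linear": [0.055, 0.02, 0.02], "delta_rot": [0, 0, 0], "fingers": 0},
  {"linear": [0.055, 0.02, 0.04], "delta_rot": [0, 0, 0], "fingers": 0},
  {"linear": [0.055, 0.02, 0.05], "delta_rot": [0, 0, 0], "fingers": 0},
  {"linear": [0.055, 0.02, 0.05], "delta_rot": [0, 0, 0], "fingers": 0},
  {"linear": [0.055, 0.02, 0.05], "delta_rot": [0, 0, 0], "fingers": 0},
  {"linear": [0.055, 0.02, 0.05], "delta_rot": [0, 0, 0], "fingers": 0},
])

```text
time: 19.5
tool_pos: [0.6114, 0.2503, 0.2451]
tool_rot: [0.001, 0.704, 0.71, 0.001]
contact_force: [0.3, -0.1, 0.1]
gripper_width: 1.002
```

```bash
python3 - <<'E'
from h import *
im,st=shot("wrist","w11");print(st["tool_pos"],st["tool_rot"],st["joint_pos"])
crop("w11",250,50,420,190,4.5,"w11c")
crop("w10",210,170,320,270,7,"w10d")
E
```

```text
[0.6114159  0.25031025 0.24507024] [6.42027243e-04 7.04198297e-01 7.10002240e-01 1.07984904e-03] [ 2.76055524e-01  1.26254561e-01  1.51173888e+00 -5.78190191e-05
  1.50108729e+00  2.67851434e-01]
```

View pics/w11c.png

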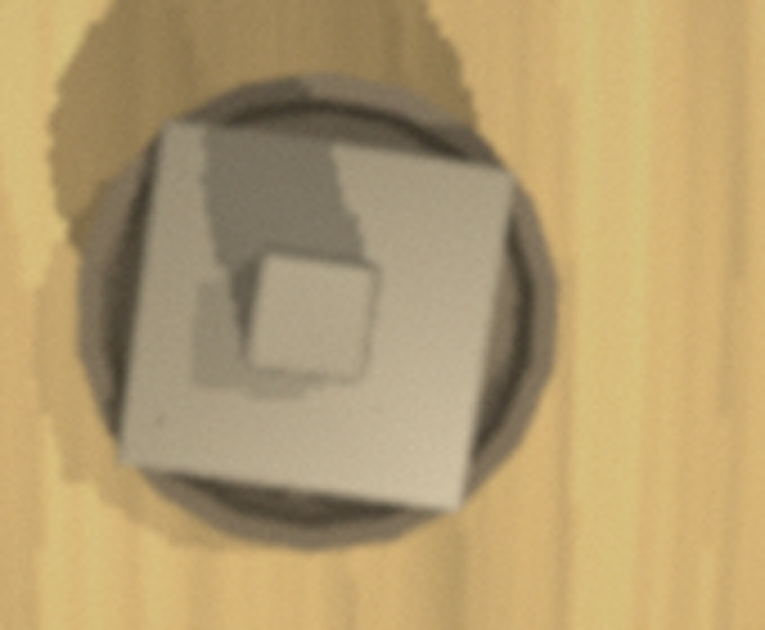

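View pics/w10d.png

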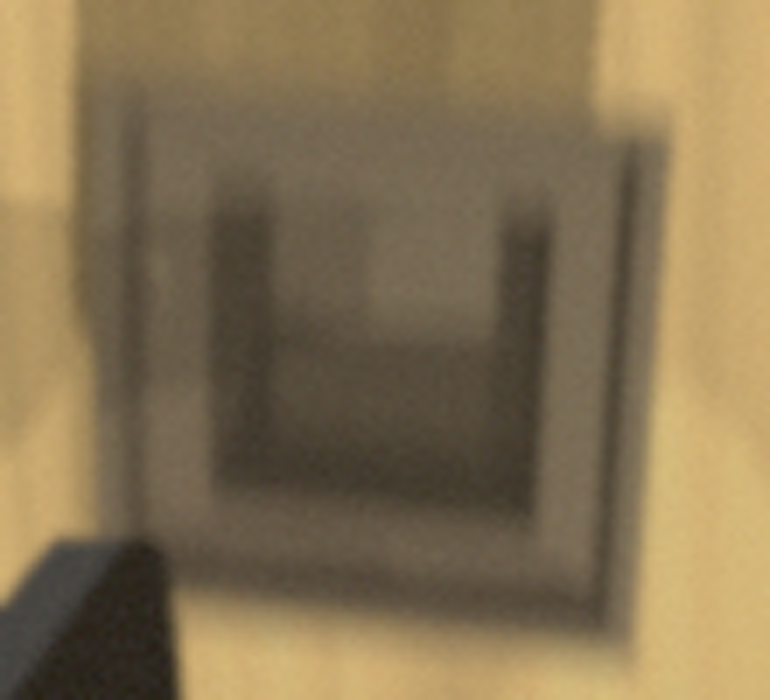

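```bash
python3 - <<'E'
from h import *
im,st=load("w11")
Rm=rot(st["tool_rot"]);print("tool y ang",np.degrees(np.arctan2(Rm[1,1],Rm[0,1])))
C=lambda L:np.array(L,float)/4.5+[250,50]
def q(n,px,z):
    d=onz("wrist",C(px),z,st); e=np.roll(d,-1,0)-d
    print(n,np.round(d.mean(0),4),np.round(np.linalg.norm(e,axis=1),4),np.round(np.degrees(np.arctan2(e[:,1],e[:,0]))-np.array([0,-90,180,90]),1))
q("rim",[(168,122),(515,178),(458,510),(122,462)],.057)
q("knob",[(268,255),(378,268),(355,382),(250,368)],.097)
L=C([(78,310),(557,310),(315,72),(315,550),(130,150),(500,480),(140,465)]);P=onz("wrist",L,.045,st)
print("dish round",cv2.minEnclosingCircle(P[:,:2].astype(np.float32)),P[:4])
E
```

```text
tool y ang 0.4702437672012888
rim [0.6071 0.3175 0.057 ] [0.0823 0.0806 0.0812 0.082 ] [-8.9 -8.6 -7.9 -7.8]
knob [0.607  0.3171 0.097 ] [0.0227 0.0242 0.0219 0.0238] [ -6.5 -10.7  -7.4  -8.8]
dish round ((0.6072046756744385, 0.3182961344718933), 0.06123047322034836) [[0.54866375 0.31949013 0.045     ]
 [0.66596028 0.32022026 0.045     ]
 [0.60633944 0.37797461 0.045     ]
 [0.60720032 0.25948591 0.045     ]]
```

Emit:
apply_moves([
  {"linear": [0.03, -0.002, 0.0], "delta_rot": [0, 0, 4], "fingers": 0},
  {"linear": [0.067, -0.005, 0.02], "delta_rot": [0, 0, 8.8], "fingers": 0},
  {"linear": [0.067, -0.005, 0.06], "delta_rot": [0, 0, 8.8], "fingers": 0},
  {"linear": [0.067, -0.005, 0.1], "delta_rot": [0, 0, 8.8], "fingers": 0},
  {"linear": [0.067, -0.005, 0.13], "delta_rot": [0, 0, 8.8], "fingers": 0},
  {"linear": [0.067, -0.005, 0.15], "delta_rot": [0, 0, 8.8], "fingers": 0},
  {"linear": [0.067, -0.005, 0.165], "delta_rot": [0, 0, 8.8], "fingers": 0},
  {"linear": [0.067, -0.005, 0.172], "delta_rot": [0, 0, 8.8], "fingers": 0},
])

```text
time: 20.35
tool_pos: [0.6049, 0.3173, 0.0704]
tool_rot: [-0.0, 0.756, 0.654, -0.0]
contact_force: [0.0, 0.4, -1.0]
gripper_width: 0.998
```

Emit:
apply_moves([
  {"linear": [0, 0.001, -0.001], "delta_rot": [0, 0, 0], "fingers": 0},
  {"linear": [0, 0.001, -0.001], "delta_rot": [0, 0, 0], "fingers": 255},
  {"linear": [0, 0.001, -0.001], "delta_rot": [0, 0, 0], "fingers": 255},
  {"linear": [0, 0.001, -0.001], "delta_rot": [0, 0, 0], "fingers": 255},
  {"linear": [0, 0.001, -0.001], "delta_rot": [0, 0, 0], "fingers": 255},
  {"linear": [0, 0.001, -0.001], "delta_rot": [0, 0, 0], "fingers": 255},
  {"linear": [0, 0.001, -0.001], "delta_rot": [0, 0, 0], "fingers": 255},
  {"linear": [0, 0.001, -0.001], "delta_rot": [0, 0, 0], "fingers": 255},
])

```text
time: 21.15
tool_pos: [0.6066, 0.3177, 0.0733]
tool_rot: [0.0, 0.756, 0.654, 0.001]
contact_force: [-0.2, -0.3, 5.0]
gripper_width: 0.286
```

Emit:
apply_moves([
  {"linear": [0, 0, -0.01], "delta_rot": [0, 0, 0], "fingers": 255},
  {"linear": [0, 0, -0.03], "delta_rot": [0, 0, 0], "fingers": 255},
  {"linear": [0, 0, -0.05], "delta_rot": [0, 0, 0], "fingers": 255},
  {"linear": [0, 0, -0.07], "delta_rot": [0, 0, 0], "fingers": 255},
  {"linear": [0, 0, -0.09], "delta_rot": [0, 0, 0], "fingers": 255},
  {"linear": [0, 0, -0.1], "delta_rot": [0, 0, 0], "fingers": 255},
  {"linear": [0, 0, -0.1], "delta_rot": [0, 0, 0], "fingers": 255},
  {"linear": [0, 0, -0.1], "delta_rot": [0, 0, 0], "fingers": 255},
])

```text
time: 21.95
tool_pos: [0.6054, 0.3172, 0.171]
tool_rot: [-0.0, 0.756, 0.654, -0.001]
contact_force: [0.4, 0.1, -3.7]
gripper_width: 0.287
```

```bash
python3 - <<'E'
from h import *
im,st=shot("wrist","w12");print(st["tool_pos"],st["tool_rot"],st["contact_force"])
Rm=rot(st["tool_rot"]);print("tool y world ang",np.degrees(np.arctan2(Rm[1,1],Rm[0,1])))
crop("w12",220,100,430,290,3.5,"w12c")
shot("side","d12"); crop("d12",240,80,380,200,5,"d12c")
E
```

```text
[0.60540061 0.3171712  0.17103403] [-3.14527525e-04  7.56433798e-01  6.54069575e-01 -8.95009395e-04] [ 0.37342551  0.08224785 -3.74841588]
tool y world ang -8.301724324579046
```

View pics/w12c.png

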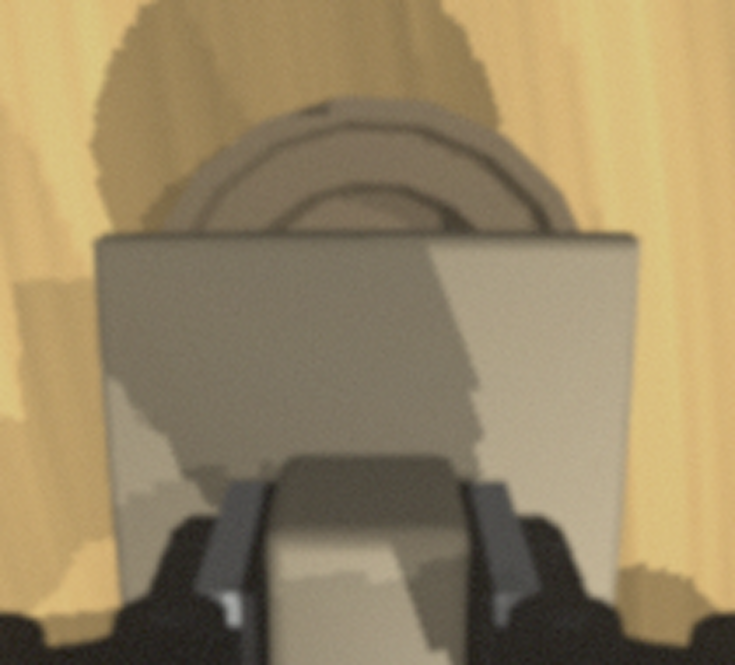

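View pics/d12c.png

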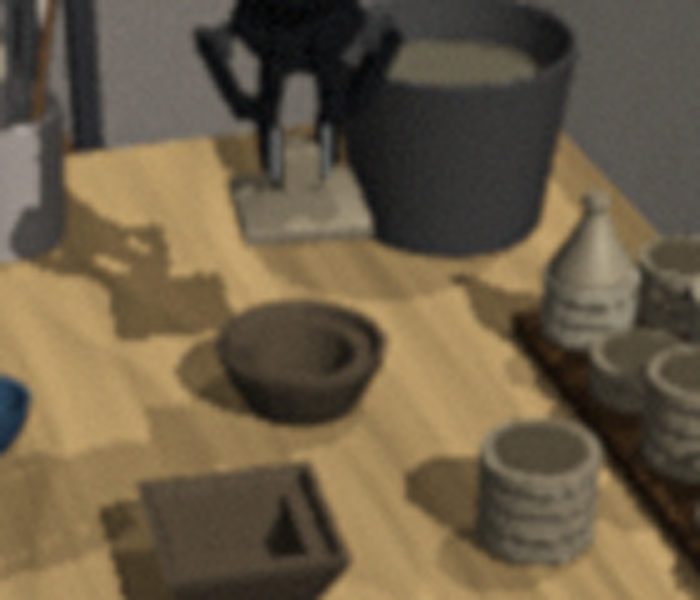

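```bash
python3 - <<'E'
from h import *
im,st=load("w12"); Rm=rot(st["tool_rot"]); z=st["tool_pos"][2]-.028
C=lambda L,k,o:np.array(L,float)/k+o
P=onz("wrist",C([(98,238),(638,238),(115,540),(620,540)],3.5,[220,100]),z+.012,st); print("lid in tool",np.round((P-st["tool_pos"])@Rm,4))
def q(n,tag,px,z):
    _,st=load(tag); d=onz("wrist",px,z,st); e=np.roll(d,-1,0)-d
    print(n,np.round(d.mean(0),4),np.round(np.linalg.norm(e,axis=1),4),np.round(np.degrees(np.arctan2(e[:,1],e[:,0]))%90,1))
q("w6","w6",C([(142,126),(587,128),(566,542),(160,540)],3.5,[220,100]),.045)
q("w5","w5",np.array([[253,135],[395,135],[388,265],[258,265]]),.045)
q("w10","w10",C([(92,85),(668,125),(630,655),(105,600)],7,[210,170]),.045)
E
```

```text
lid in tool [[ 0.0433 -0.04    0.016 ]
 [ 0.0433  0.0411  0.0159]
 [-0.0062 -0.0407  0.0161]
 [-0.0061  0.0417  0.0159]]
w6 [0.506  0.1222 0.045 ] [0.1111 0.1119 0.1117 0.1119] [85.8 86.  85.7 85.6]
w5 [0.5064 0.1218 0.045 ] [0.1107 0.111  0.1134 0.1112] [86.  86.2 86.  84.8]
w10 [0.508  0.1269 0.045 ] [0.1109 0.1091 0.1093 0.108 ] [85.8 85.1 85.2 85.9]
```

Emit:
apply_moves([
  {"linear": [-0.04, -0.013, 0], "delta_rot": [0, 0, -1], "fingers": 255},
  {"linear": [-0.08, -0.027, 0], "delta_rot": [0, 0, -2], "fingers": 255},
  {"linear": [-0.12, -0.04, 0], "delta_rot": [0, 0, -3], "fingers": 255},
  {"linear": [-0.16, -0.054, 0], "delta_rot": [0, 0, -4], "fingers": 255},
  {"linear": [-0.195, -0.065, 0.02], "delta_rot": [0, 0, -4], "fingers": 255},
  {"linear": [-0.207, -0.0695, 0.045], "delta_rot": [0, 0, -4], "fingers": 255},
  {"linear": [-0.207, -0.0695, 0.065], "delta_rot": [0, 0, -4], "fingers": 255},
  {"linear": [-0.207, -0.0695, 0.076], "delta_rot": [0, 0, -4], "fingers": 255},
])

```text
time: 22.85
tool_pos: [0.5051, 0.1219, 0.0932]
tool_rot: [-0.002, 0.733, 0.68, -0.002]
contact_force: [-0.4, -0.3, -3.3]
gripper_width: 0.293
```

```bash
python3 - <<'E'
from h import *
im,st=shot("wrist","w13");print(st["tool_pos"],st["tool_rot"],st["contact_force"])
Rm=rot(st["tool_rot"]);print("tool y world ang",np.degrees(np.arctan2(Rm[1,1],Rm[0,1])))
crop("w13",220,100,430,290,3.5,"w13c")
E
```

```text
[0.50513633 0.12193771 0.09315008] [-0.001503    0.73347464  0.67971246 -0.0019135 ] [-0.38454678 -0.30247284 -3.28152766]
tool y world ang -4.357434679976027
```

View pics/w13c.png

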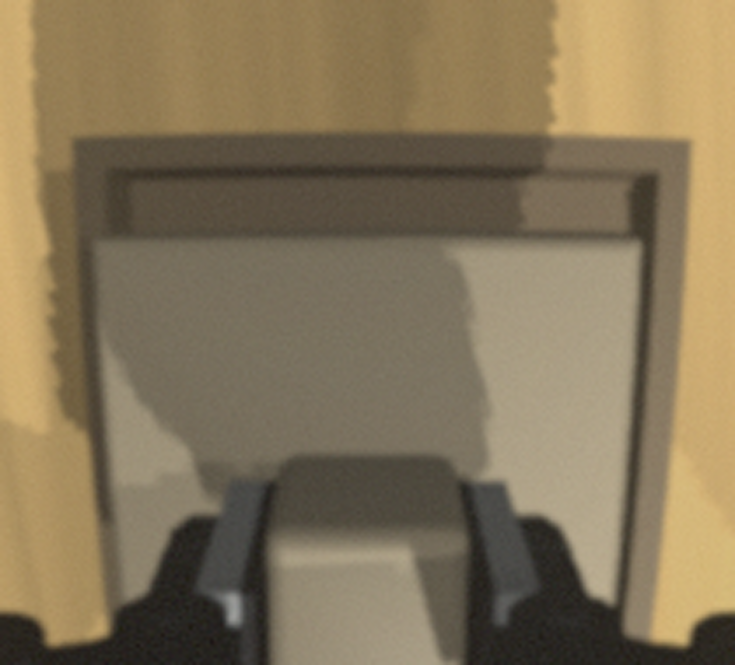

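```bash
python3 - <<'E'
from h import *
im,st=load("w13"); Rm=rot(st["tool_rot"]); z=st["tool_pos"][2]-.028
C=lambda L,k,o:np.array(L,float)/k+o
P=onz("wrist",C([(93,238),(643,238),(112,540),(625,540)],3.5,[220,100]),z+.012,st); print("lid",np.round((P-st["tool_pos"])@Rm,4))
P=onz("wrist",C([(75,139),(691,141),(98,500),(668,500)],3.5,[220,100]),.045,st); print("dish",np.round((P-st["tool_pos"])@Rm,4))
E
```

```text
lid [[ 0.0433 -0.0407  0.0162]
 [ 0.0434  0.042   0.0158]
 [-0.0063 -0.0411  0.0162]
 [-0.0061  0.0426  0.0158]]
dish [[ 0.0563 -0.0517  0.0484]
 [ 0.0563  0.0587  0.0478]
 [-0.0129 -0.0516  0.0484]
 [-0.0128  0.0592  0.0479]]
```

Emit:
apply_moves([
  {"linear": [-0.001, 0.003, 0.0], "delta_rot": [0, 0, 0], "fingers": 255},
  {"linear": [-0.001, 0.003, 0.005], "delta_rot": [0, 0, 0], "fingers": 255},
  {"linear": [-0.001, 0.003, 0.01], "delta_rot": [0, 0, 0], "fingers": 255},
  {"linear": [-0.001, 0.003, 0.015], "delta_rot": [0, 0, 0], "fingers": 255},
  {"linear": [-0.001, 0.003, 0.019], "delta_rot": [0, 0, 0], "fingers": 255},
  {"linear": [-0.001, 0.003, 0.023], "delta_rot": [0, 0, 0], "fingers": 255},
  {"linear": [-0.001, 0.003, 0.025], "delta_rot": [0, 0, 0], "fingers": 255},
  {"linear": [-0.001, 0.003, 0.026], "delta_rot": [0, 0, 0], "fingers": 255},
])

```text
time: 23.7
tool_pos: [0.5101, 0.1214, 0.07]
tool_rot: [-0.0, 0.733, 0.68, -0.0]
contact_force: [-0.8, -0.6, -2.3]
gripper_width: 0.292
```

Emit:
apply_moves([
  {"linear": [0, 0, 0.001], "delta_rot": [0, 0, 0], "fingers": 255},
  {"linear": [0, 0, 0.0015], "delta_rot": [0, 0, 0], "fingers": 255},
  {"linear": [0, 0, 0.002], "delta_rot": [0, 0, 0], "fingers": 255},
  {"linear": [0, 0, 0.0025], "delta_rot": [0, 0, 0], "fingers": 255},
  {"linear": [0, 0, 0.003], "delta_rot": [0, 0, 0], "fingers": 255},
  {"linear": [0, 0, 0.003], "delta_rot": [0, 0, 0], "fingers": 255},
  {"linear": [0, 0, 0.003], "delta_rot": [0, 0, 0], "fingers": 255},
  {"linear": [0, 0, 0.003], "delta_rot": [0, 0, 0], "fingers": 255},
])

```text
time: 24.5
tool_pos: [0.5103, 0.1214, 0.0673]
tool_rot: [0.0, 0.733, 0.68, 0.0]
contact_force: [-0.3, -0.0, -2.4]
gripper_width: 0.292
```

```bash
python3 - <<'E'
from h import *
im,st=shot("wrist","w14");print(st["tool_pos"],st["contact_force"])
crop("w14",220,100,430,290,3.5,"w14c")
E
```

```text
[0.51033415 0.12142125 0.06734484] [-0.32154493 -0.0142926  -2.36773986]
```

View pics/w14c.png

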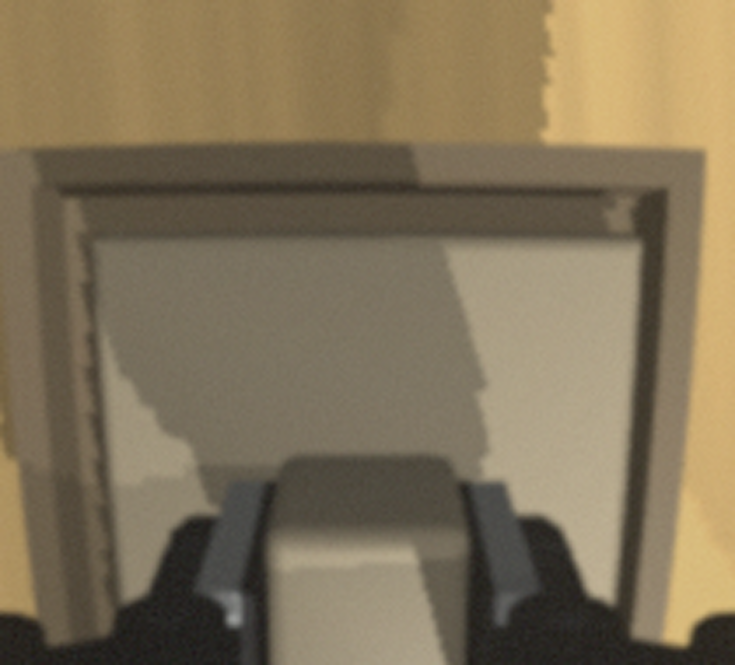

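```bash
python3 - <<'E'
from h import *
im,st=load("w14"); Rm=rot(st["tool_rot"]); z=st["tool_pos"][2]-.028
C=lambda L,k,o:np.array(L,float)/k+o
P=onz("wrist",C([(93,238),(643,238),(112,540),(625,540)],3.5,[220,100]),z+.012,st); print("lid",np.round((P-st["tool_pos"])@Rm,4))
P=onz("wrist",C([(0,150),(705,151),(22,500),(686,500)],3.5,[220,100]),.045,st); print("dish",np.round((P-st["tool_pos"])@Rm,4))
P=onz("wrist",C([(35,187),(667,190),(60,500),(650,500)],3.5,[220,100]),.043,st); print("seat",np.round((P-st["tool_pos"])@Rm,4))
E
```

```text
lid [[ 0.0433 -0.0407  0.016 ]
 [ 0.0433  0.042   0.016 ]
 [-0.0062 -0.041   0.016 ]
 [-0.0062  0.0427  0.016 ]]
dish [[ 0.0567 -0.0571  0.0223]
 [ 0.0564  0.0533  0.0223]
 [-0.0022 -0.0581  0.0223]
 [-0.002   0.0545  0.0223]]
seat [[ 0.0504 -0.0521  0.0243]
 [ 0.0498  0.0479  0.0243]
 [-0.0028 -0.0518  0.0243]
 [-0.0027  0.0487  0.0243]]
```

Emit:
apply_moves([
  {"linear": [-0.001, -0.003, 0], "delta_rot": [0, 0, 0], "fingers": 255},
  {"linear": [-0.001, -0.003, 0], "delta_rot": [0, 0, 0], "fingers": 255},
  {"linear": [-0.001, -0.003, 0.001], "delta_rot": [0, 0, 0], "fingers": 255},
  {"linear": [-0.001, -0.003, 0.002], "delta_rot": [0, 0, 0], "fingers": 255},
  {"linear": [-0.001, -0.003, 0.003], "delta_rot": [0, 0, 0], "fingers": 255},
  {"linear": [-0.001, -0.003, 0.0035], "delta_rot": [0, 0, 0], "fingers": 255},
  {"linear": [-0.001, -0.003, 0.0035], "delta_rot": [0, 0, 0], "fingers": 255},
  {"linear": [-0.001, -0.003, 0.0035], "delta_rot": [0, 0, 0], "fingers": 255},
])

```text
time: 25.35
tool_pos: [0.5075, 0.1207, 0.0653]
tool_rot: [-0.0, 0.733, 0.68, -0.0]
contact_force: [-4.8, -0.9, 6.9]
gripper_width: 0.288
```

Emit:
apply_moves([
  {"linear": [0, 0, 0], "delta_rot": [0, 0, 0], "fingers": 0},
  {"linear": [0, 0, 0], "delta_rot": [0, 0, 0], "fingers": 0},
  {"linear": [0, 0, 0], "delta_rot": [0, 0, 0], "fingers": 0},
  {"linear": [0, 0, 0], "delta_rot": [0, 0, 0], "fingers": 0},
  {"linear": [0, 0, -0.001], "delta_rot": [0, 0, 0], "fingers": 0},
  {"linear": [0, 0, -0.003], "delta_rot": [0, 0, 0], "fingers": 0},
  {"linear": [0, 0, -0.01], "delta_rot": [0, 0, 0], "fingers": 0},
  {"linear": [0, 0, -0.03], "delta_rot": [0, 0, 0], "fingers": 0},
])

```text
time: 26.15
tool_pos: [0.5056, 0.1205, 0.0924]
tool_rot: [-0.001, 0.733, 0.68, -0.002]
contact_force: [-0.0, 0.9, -0.7]
gripper_width: 0.999
```

Emit:
apply_moves([
  {"linear": [0, 0, -0.04], "delta_rot": [0, 0, 0], "fingers": 0},
  {"linear": [0, 0, -0.08], "delta_rot": [0, 0, 0], "fingers": 0},
  {"linear": [-0.04, 0.01, -0.11], "delta_rot": [0, 0, -4], "fingers": 0},
  {"linear": [-0.085, 0.02, -0.13], "delta_rot": [0, 0, -4], "fingers": 0},
  {"linear": [-0.13, 0.035, -0.15], "delta_rot": [0, 0, -4], "fingers": 0},
  {"linear": [-0.175, 0.045, -0.16], "delta_rot": [0, 0, -4], "fingers": 0},
  {"linear": [-0.22, 0.055, -0.17], "delta_rot": [0, 0, -4], "fingers": 0},
  {"linear": [-0.255, 0.065, -0.17], "delta_rot": [0, 0, -4], "fingers": 0},
])

```text
time: 26.95
tool_pos: [0.5537, -0.1414, 0.2669]
tool_rot: [0.002, 0.709, 0.705, 0.001]
contact_force: [0.2, 0.8, 0.5]
gripper_width: 0.998
```

```bash
python3 - <<'E'
from h import *
im,st=shot("wrist","w15");print(st["tool_pos"],st["tool_rot"])
shot("side","d15");crop("d15",255,130,335,210,8,"d15c")
E
```

```text
[ 0.55372996 -0.14141434  0.26688789] [0.00218364 0.70946496 0.70473687 0.0008054 ]
```

View pics/w15.png

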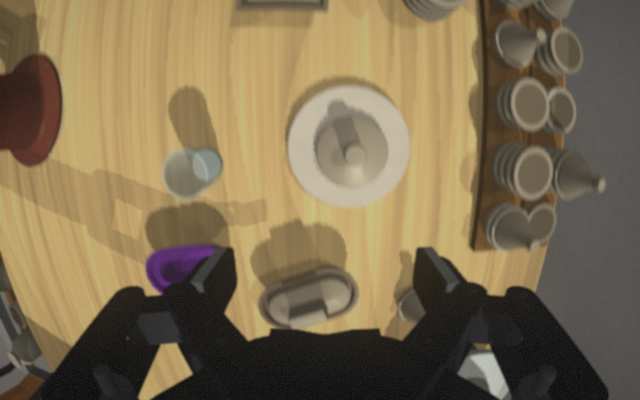

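View pics/d15c.png

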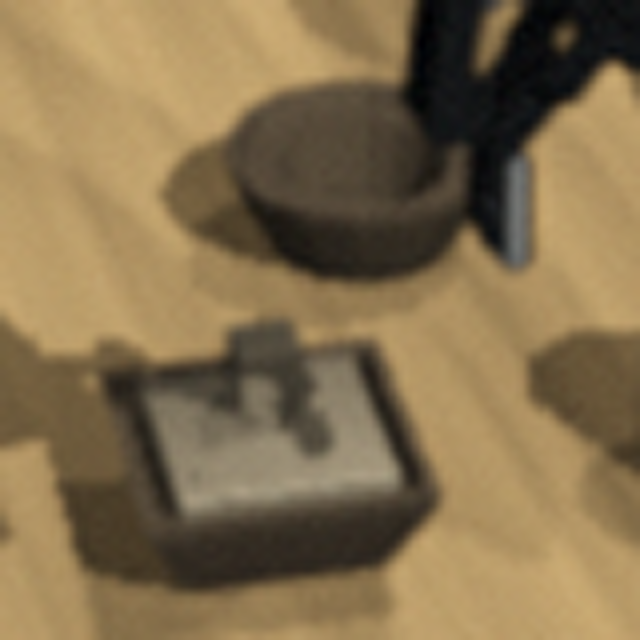

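```bash
python3 - <<'E'
from h import *
im,st=load("w15"); Rm=rot(st["tool_rot"])
P=onz("wrist",[(353,154),(350,147)],[.067,.025],st); print(P,(P-st["tool_pos"])@Rm)
E
```

```text
[[ 0.58676711 -0.11222063  0.067     ]
 [ 0.5869713  -0.10821997  0.025     ]] [[0.02980081 0.03199479 0.19996785]
 [0.03388402 0.03199443 0.2419604 ]]
```

Emit:
apply_moves([
  {"linear": [0.013, 0.017, 0.01], "delta_rot": [0, 0, 0], "fingers": 0},
  {"linear": [0.027, 0.034, 0.04], "delta_rot": [0, 0, 0], "fingers": 0},
  {"linear": [0.027, 0.034, 0.08], "delta_rot": [0, 0, 0], "fingers": 0},
  {"linear": [0.027, 0.034, 0.12], "delta_rot": [0, 0, 0], "fingers": 0},
  {"linear": [0.027, 0.034, 0.145], "delta_rot": [0, 0, 0], "fingers": 0},
  {"linear": [0.027, 0.034, 0.155], "delta_rot": [0, 0, 0], "fingers": 0},
  {"linear": [0.027, 0.034, 0.155], "delta_rot": [0, 0, 0], "fingers": 0},
  {"linear": [0.027, 0.034, 0.155], "delta_rot": [0, 0, 0], "fingers": 0},
])

```text
time: 27.85
tool_pos: [0.5881, -0.1117, 0.1107]
tool_rot: [0.001, 0.709, 0.705, 0.001]
contact_force: [-0.8, 0.1, 0.6]
gripper_width: 0.997
```

Emit:
apply_moves([
  {"linear": [-0.003, 0, 0.015], "delta_rot": [0, 0, 0], "fingers": 0},
  {"linear": [-0.003, 0, 0.035], "delta_rot": [0, 0, 0], "fingers": 0},
  {"linear": [-0.003, 0, 0.05], "delta_rot": [0, 0, 0], "fingers": 0},
  {"linear": [-0.003, 0, 0.06], "delta_rot": [0, 0, 0], "fingers": 0},
  {"linear": [-0.003, 0, 0.065], "delta_rot": [0, 0, 0], "fingers": 0},
  {"linear": [-0.003, 0, 0.067], "delta_rot": [0, 0, 0], "fingers": 0},
  {"linear": [-0.003, 0, 0.067], "delta_rot": [0, 0, 0], "fingers": 0},
  {"linear": [-0.003, 0, 0.067], "delta_rot": [0, 0, 0], "fingers": 0},
])

```text
time: 28.65
tool_pos: [0.5877, -0.1149, 0.0426]
tool_rot: [0.001, 0.709, 0.705, 0.0]
contact_force: [-0.3, 0.1, -0.0]
gripper_width: 0.998
```

Emit:
apply_moves([
  {"linear": [0, 0, 0], "delta_rot": [0, 0, 0], "fingers": 255},
  {"linear": [0, 0, 0], "delta_rot": [0, 0, 0], "fingers": 255},
  {"linear": [0, 0, 0], "delta_rot": [0, 0, 0], "fingers": 255},
  {"linear": [0, 0, 0], "delta_rot": [0, 0, 0], "fingers": 255},
  {"linear": [0, 0, 0], "delta_rot": [0, 0, 0], "fingers": 255},
  {"linear": [0, 0, 0], "delta_rot": [0, 0, 0], "fingers": 255},
  {"linear": [0, 0, 0], "delta_rot": [0, 0, 0], "fingers": 255},
  {"linear": [0, 0, 0], "delta_rot": [0, 0, 0], "fingers": 255},
])

```text
time: 29.45
tool_pos: [0.5875, -0.1148, 0.0423]
tool_rot: [0.0, 0.709, 0.705, 0.0]
contact_force: [-0.1, -0.2, 3.9]
gripper_width: 0.282
```

Emit:
apply_moves([
  {"linear": [0, 0, -0.005], "delta_rot": [0, 0, 0], "fingers": 255},
  {"linear": [0, 0, -0.02], "delta_rot": [0, 0, 0], "fingers": 255},
  {"linear": [0, 0, -0.04], "delta_rot": [0, 0, 0], "fingers": 255},
  {"linear": [0, 0, -0.065], "delta_rot": [0, 0, 0], "fingers": 255},
  {"linear": [0, 0, -0.09], "delta_rot": [0, 0, 0], "fingers": 255},
  {"linear": [0, 0, -0.115], "delta_rot": [0, 0, 0], "fingers": 255},
  {"linear": [0, 0, -0.135], "delta_rot": [0, 0, 0], "fingers": 255},
  {"linear": [0, 0, -0.14], "delta_rot": [0, 0, 0], "fingers": 255},
])

```text
time: 30.25
tool_pos: [0.5884, -0.1151, 0.1857]
tool_rot: [0.002, 0.709, 0.705, 0.001]
contact_force: [1.4, 0.3, -1.9]
gripper_width: 0.281
```

Emit:
apply_moves([
  {"linear": [0.04, 0.0, 0], "delta_rot": [0, 0, 0], "fingers": 255},
  {"linear": [0.085, 0.0, 0], "delta_rot": [0, 0, 0], "fingers": 255},
  {"linear": [0.13, 0.0, 0], "delta_rot": [0, 0, 0], "fingers": 255},
  {"linear": [0.175, 0.0, 0], "delta_rot": [0, 0, 0], "fingers": 255},
  {"linear": [0.22, 0.005, 0], "delta_rot": [0, 0, 0], "fingers": 255},
  {"linear": [0.265, 0.01, 0], "delta_rot": [0, 0, 0], "fingers": 255},
  {"linear": [0.31, 0.015, 0], "delta_rot": [0, 0, 0], "fingers": 255},
  {"linear": [0.355, 0.02, 0], "delta_rot": [0, 0, 0], "fingers": 255},
])

```text
time: 31.05
tool_pos: [0.608, 0.2419, 0.1806]
tool_rot: [-0.0, 0.709, 0.705, -0.001]
contact_force: [0.6, 0.1, -1.5]
gripper_width: 0.276
```

```bash
python3 - <<'E'
from h import *
im,st=shot("wrist","w16");Rm=rot(st["tool_rot"]);print(st["tool_pos"],st["gripper_width"],(np.array([.607,.319,.093])-st["tool_pos"])@Rm)
E
```

```text
[0.60804826 0.24187102 0.18061336] 0.27609994893899586 [ 0.07718346 -0.00127316  0.0875624 ]
```

View pics/w16.png

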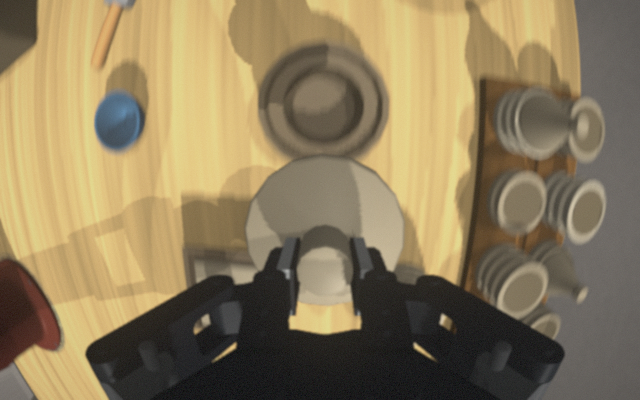

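Emit:
apply_moves([
  {"linear": [0.04, -0.001, 0], "delta_rot": [0, 0, 0], "fingers": 255},
  {"linear": [0.077, -0.001, 0], "delta_rot": [0, 0, 0], "fingers": 255},
  {"linear": [0.077, -0.001, 0.025], "delta_rot": [0, 0, 0], "fingers": 255},
  {"linear": [0.077, -0.001, 0.05], "delta_rot": [0, 0, 0], "fingers": 255},
  {"linear": [0.077, -0.001, 0.075], "delta_rot": [0, 0, 0], "fingers": 255},
  {"linear": [0.077, -0.001, 0.085], "delta_rot": [0, 0, 0], "fingers": 255},
  {"linear": [0.077, -0.001, 0.087], "delta_rot": [0, 0, 0], "fingers": 255},
  {"linear": [0.077, -0.001, 0.087], "delta_rot": [0, 0, 0], "fingers": 255},
])

```text
time: 31.9
tool_pos: [0.6085, 0.3171, 0.095]
tool_rot: [-0.0, 0.709, 0.705, 0.0]
contact_force: [0.5, 0.4, -2.0]
gripper_width: 0.284
```

```bash
python3 - <<'E'
from h import *
im,st=shot("wrist","w17");Rm=rot(st["tool_rot"]);print(st["tool_pos"],st["contact_force"])
crop("w17",220,100,430,290,3.5,"w17c")
E
```

```text
[0.608459   0.31711242 0.09503975] [ 0.48683554  0.41834264 -1.96533786]
```

View pics/w17c.png

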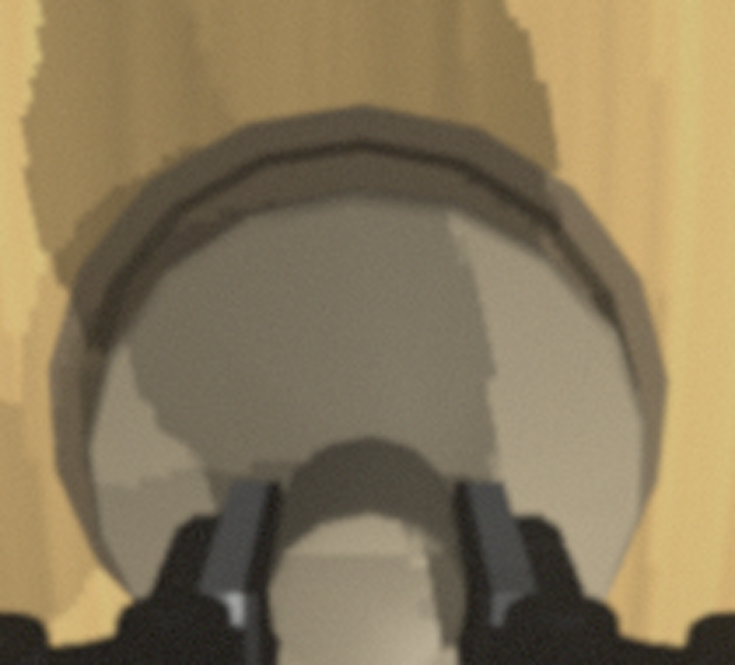

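```bash
python3 - <<'E'
from h import *
im,st=load("w17"); Rm=rot(st["tool_rot"]); z=st["tool_pos"][2]-.0273
def fit(px,zz):
    P=(onz("wrist",np.array(px,float)/3.5+[220,100],zz,st)-st["tool_pos"])@Rm; P=P[:,:2]
    A=np.c_[2*P,np.ones(len(P))]; s=np.linalg.lstsq(A,(P**2).sum(1),rcond=None)[0]; return np.round([s[0],s[1],np.sqrt(s[2]+s[0]**2+s[1]**2)],4)
print("lid",fit([(90,450),(128,345),(170,270),(250,213),(360,197),(455,207),(550,262),(615,330),(640,420),(635,500),(110,530)],z+.010))
print("dish",fit([(51,380),(80,280),(150,190),(245,127),(360,106),(478,130),(575,185),(637,275),(667,380),(658,480),(55,460),(100,555)],.045))
E
```

```text
lid [0.0055 0.0009 0.0438]
dish [ 0.0018 -0.0007  0.0592]
```

Emit:
apply_moves([
  {"linear": [-0.002, -0.001, 0.0], "delta_rot": [0, 0, 0], "fingers": 255},
  {"linear": [-0.002, -0.001, 0.005], "delta_rot": [0, 0, 0], "fingers": 255},
  {"linear": [-0.002, -0.001, 0.01], "delta_rot": [0, 0, 0], "fingers": 255},
  {"linear": [-0.002, -0.001, 0.015], "delta_rot": [0, 0, 0], "fingers": 255},
  {"linear": [-0.002, -0.001, 0.019], "delta_rot": [0, 0, 0], "fingers": 255},
  {"linear": [-0.002, -0.001, 0.023], "delta_rot": [0, 0, 0], "fingers": 255},
  {"linear": [-0.002, -0.001, 0.026], "delta_rot": [0, 0, 0], "fingers": 255},
  {"linear": [-0.002, -0.001, 0.027], "delta_rot": [0, 0, 0], "fingers": 255},
])

```text
time: 32.75
tool_pos: [0.607, 0.3151, 0.0671]
tool_rot: [-0.0, 0.709, 0.705, -0.0]
contact_force: [0.1, -0.6, -2.1]
gripper_width: 0.284
```

```bash
python3 - <<'E'
from h import *
im,st=shot("wrist","w18");Rm=rot(st["tool_rot"]);print(st["tool_pos"],st["contact_force"])
crop("w18",220,100,430,290,3.5,"w18c")
E
```

```text
[0.60702525 0.31512259 0.06714764] [ 0.11325266 -0.61312179 -2.07898315]
```

View pics/w18c.png

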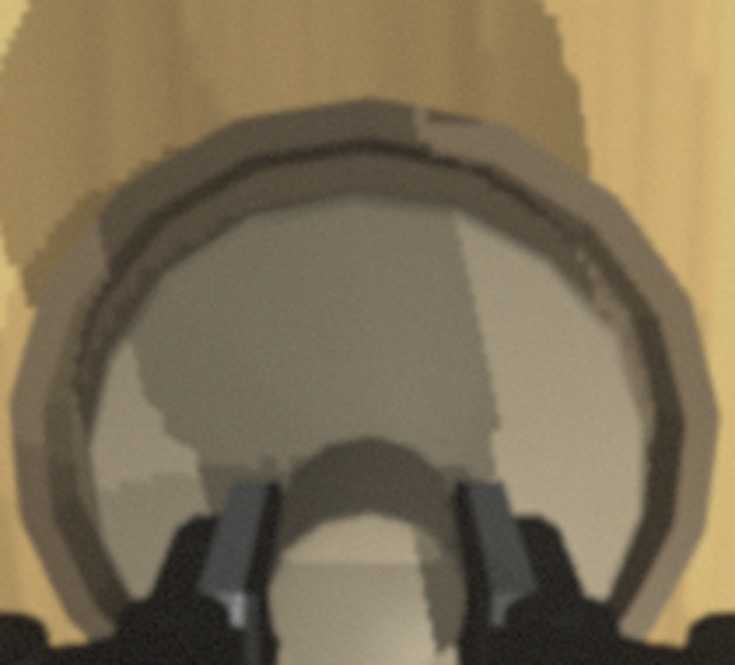

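Emit:
apply_moves([
  {"linear": [0, 0, 0.0005], "delta_rot": [0, 0, 0], "fingers": 255},
  {"linear": [0, 0, 0.001], "delta_rot": [0, 0, 0], "fingers": 255},
  {"linear": [0, 0, 0.002], "delta_rot": [0, 0, 0], "fingers": 255},
  {"linear": [0, 0, 0.003], "delta_rot": [0, 0, 0], "fingers": 255},
  {"linear": [0, 0, 0.0035], "delta_rot": [0, 0, 0], "fingers": 255},
  {"linear": [0, 0, 0.0035], "delta_rot": [0, 0, 0], "fingers": 255},
  {"linear": [0, 0, 0.0035], "delta_rot": [0, 0, 0], "fingers": 255},
  {"linear": [0, 0, 0.0035], "delta_rot": [0, 0, 0], "fingers": 255},
])

```text
time: 33.6
tool_pos: [0.6073, 0.3152, 0.0644]
tool_rot: [-0.0, 0.709, 0.705, 0.0]
contact_force: [-0.2, 0.5, -2.3]
gripper_width: 0.285
```

Emit:
apply_moves([
  {"linear": [0, 0, 0.0005], "delta_rot": [0, 0, 0], "fingers": 255},
  {"linear": [0, 0, 0.001], "delta_rot": [0, 0, 0], "fingers": 255},
  {"linear": [0, 0, 0.0015], "delta_rot": [0, 0, 0], "fingers": 255},
  {"linear": [0, 0, 0.0015], "delta_rot": [0, 0, 0], "fingers": 255},
  {"linear": [0, 0, 0.0015], "delta_rot": [0, 0, 0], "fingers": 255},
  {"linear": [0, 0, 0.0015], "delta_rot": [0, 0, 0], "fingers": 255},
  {"linear": [0, 0, 0.0015], "delta_rot": [0, 0, 0], "fingers": 255},
  {"linear": [0, 0, 0.0015], "delta_rot": [0, 0, 0], "fingers": 255},
])

```text
time: 34.4
tool_pos: [0.6075, 0.3153, 0.0643]
tool_rot: [0.0, 0.709, 0.705, 0.0]
contact_force: [-4.3, -1.1, 6.1]
gripper_width: 0.282
```

Contact at seat height. Release and retreat.

Emit:
apply_moves([
  {"linear": [0, 0, 0], "delta_rot": [0, 0, 0], "fingers": 0},
  {"linear": [0, 0, 0], "delta_rot": [0, 0, 0], "fingers": 0},
  {"linear": [0, 0, 0], "delta_rot": [0, 0, 0], "fingers": 0},
  {"linear": [0, 0, 0], "delta_rot": [0, 0, 0], "fingers": 0},
  {"linear": [0, 0, -0.001], "delta_rot": [0, 0, 0], "fingers": 0},
  {"linear": [0, 0, -0.003], "delta_rot": [0, 0, 0], "fingers": 0},
  {"linear": [0, 0, -0.01], "delta_rot": [0, 0, 0], "fingers": 0},
  {"linear": [0, 0, -0.03], "delta_rot": [0, 0, 0], "fingers": 0},
])

```text
time: 35.2
tool_pos: [0.6058, 0.3146, 0.091]
tool_rot: [-0.001, 0.709, 0.705, -0.002]
contact_force: [-0.2, -0.3, 0.5]
gripper_width: 1.0
```

Emit:
apply_moves([
  {"linear": [0, 0, -0.04], "delta_rot": [0, 0, 0], "fingers": 0},
  {"linear": [0, 0, -0.08], "delta_rot": [0, 0, 0], "fingers": 0},
  {"linear": [-0.03, 0, -0.11], "delta_rot": [0, 0, 0], "fingers": 0},
  {"linear": [-0.07, 0, -0.14], "delta_rot": [0, 0, 0], "fingers": 0},
  {"linear": [-0.11, 0, -0.17], "delta_rot": [0, 0, 0], "fingers": 0},
  {"linear": [-0.13, 0, -0.19], "delta_rot": [0, 0, 0], "fingers": 0},
  {"linear": [-0.13, 0, -0.19], "delta_rot": [0, 0, 0], "fingers": 0},
  {"linear": [-0.13, 0, -0.19], "delta_rot": [0, 0, 0], "fingers": 0},
])

```text
time: 36.0
tool_pos: [0.6068, 0.1852, 0.2836]
tool_rot: [0.0, 0.709, 0.705, 0.001]
contact_force: [-0.2, -0.5, -0.0]
gripper_width: 0.999
```

```bash
python3 - <<'E'
from h import *
im,st=shot("wrist","w20");print(st["tool_pos"],st["time"])
shot("side","d20");shot("scene","s20");crop("s20",300,100,480,220,4,"s20c")
E
```

```text
[0.60681797 0.18519242 0.28361229] 36.0
```

View pics/w20.png

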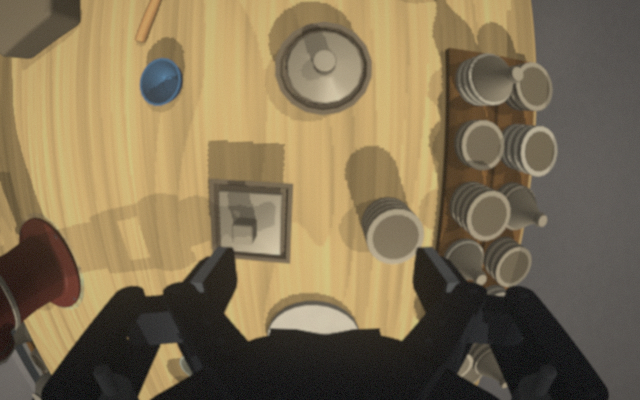

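View pics/d20.png

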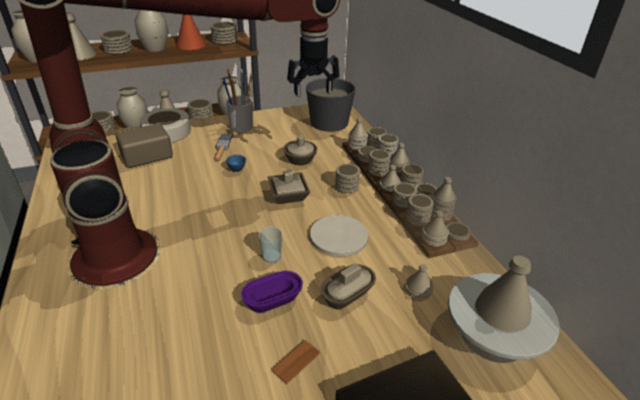

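View pics/s20.png

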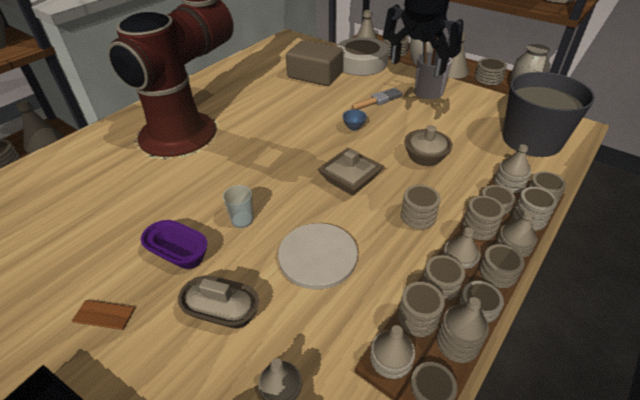

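View pics/s20c.png

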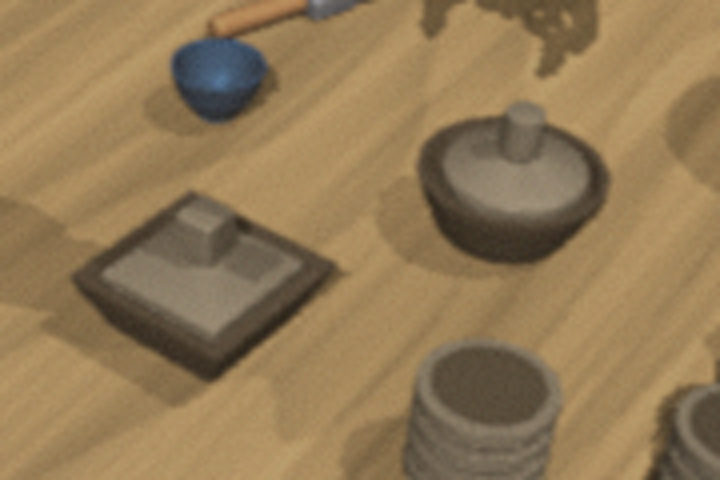

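```bash
python3 - <<'E'
from plant import job_done, state
print(job_done()); print(state()["time"])
E
```

```text
the job is handed in; nothing more can be done
None
the job is handed in; nothing more can be done
```

All three lids are back on the dishes of their own outline, and I handed the job in at about 36 s of the 104 s allowed.

**Order of moves:**
1. Round lid to the plaster disc.
2. Oval lid to the oval dish.
3. Square lid to the square dish.
4. Round lid from the disc to the round dish.

**Seating:** I lowered each lid until the force reading showed contact, then released it. By the gripper height, the undersides were at about 37 mm in all three dishes, which is the seat height. Contact forces in the readings stayed at about 9 N or less.

**Last views (scene, side and wrist cameras):** every lid looks level inside its dish's lip, and the disc is empty. The bowl stack, glass, tagine and purple dish look unmoved. I judged these by eye and did not measure the lids again after release.

**Disagreements:**
- My first rough position estimates differed by 10–25 mm between cameras. I replaced them with closer views before grasping.
- Later estimates of the square dish still varied by 2–5 mm. I corrected the square lid by 3 mm, measured against the dish, just before its final lowering.
- For the round lid, the camera put it about 4–5 mm off the gripper's centre, where the grasps suggested 0–1 mm. I shifted it 2 mm, and it still seated.

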